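# Nip a packet in the screw press with the tommy bar

## Task

Take the steel bar from its rest and use it in the holes of the press collar, moving it from hole to hole, to screw the press down (clockwise seen from above) until the platen firmly nips the packet of boards, without crushing it. Turn the collar only with the bar, then lay the bar back in its rest, let go, and leave the paste jar and the brass weight where they stand.

Things in the scene. Friction and masses are not known exactly. Their poses are not given: they have to be found in the camera images.
- press: Screw press fixed to the table; origin under its middle, z up the screw axis. Base plate 280 x 200 x 20 mm, long side along x; bridge 46 mm wide along x, top 122 mm up (column nuts, x = +/-118 mm, to 129 mm). Over it the steel collar, 104 mm across, from 138 to 178 mm up, on the z axis; the bare screw end stands up through it to at most 215 mm. Below the bridge hangs the platen.
- collar (a joint): Turn of the collar (rad), growing clockwise from above; 1 rad lowers the platen 5.73 mm; the collar keeps its height. Starts at 0.2 to 0.6, meets the packet at 1.9 to 2.7. Runs down freely at 0.8 N m and stays where left; read in a pause the moment is 0.2 to 0.4 less. From the packet on it climbs 0.57 N m per 100 N of nip, in about 0.4 rad. Firm is 60 to 150 N: aim for 0.57 above running.
- collar_mid (a point): Point on the collar's axis at the height of the holes, 158 mm above the table.
- hole0 (a point): Mouth of one of six equal holes, at 52 mm radius on the collar's rim, 158 mm above the table; x points radially outward. Holes are square, 17 x 17 mm, level, radial, 60 degrees apart, 31 mm deep (bottoms 21 mm from the axis). The bar belongs at least 20 mm deep in a hole. A short black line on top of the collar lies over each hole.
- platen: Steel platen with a rubber face, 170 x 160 x 19 mm, and its screw, moving straight up and down; origin under its centre. Below it a packet of boards (150 x 140 mm, about 24 mm thick) lies on a bed board whose height differs from job to job, so where the platen meets it is not known beforehand: it must be felt in the turning.
- bar: Straight steel bar, 14 mm thick, 0.25 kg, plain rounded tip at +x, black ball 24 mm across at -x. Origin on the axis, 100 mm from the tip and 105 mm from the ball's centre; x runs along the bar. At the start it lies level in the rest, its axis 45 mm above the table.
- bar_tip (a point): The plain rounded tip of the bar, the end that goes into the holes.
- rest: Wooden rest fixed to the table, 180 x 60 mm, long side along its x, origin at the middle of its underside; two notched blocks 16 mm wide, at x = +/-65 mm, with V notches (45 degree sides) whose rims are 52 mm up; between the blocks only the 10 mm base plate.
- rest_mid (a point): Where the bar's origin lies when the bar is in the rest: midway between the notches, 45 mm above the table; x along the bar.
- paste_jar: Glass jar with white lid, 66 mm across, 75 mm high; origin under its centre. Leave it alone.
- weight: Brass paperweight with a knob, 52 mm across, 52 mm high; origin under its centre. Leave it alone.

How it is judged:
By the outcome, as a careful person would: the job done as asked, in the order asked, and still so for the second after the job is handed in, with the robot touching nothing.
It also fails if it takes over 72 s, if anything falls off the work surface, if the arm or the gripper's body presses on something with over 40 N, if the wrist force passes 120 N, or if a joint passes its speed limit or range.

## Robot

A 6-joint arm with a two-finger parallel gripper is mounted at the origin on the work surface. World frame = base frame: x ahead of the robot, y to its left, z up, the work surface at z = 0. Lengths are in m, angles in rad, forces in N, time in s.
With the tool pointing down it reaches from about 0.35 to 0.775 m from the base axis. Payload 7.3 kg.
Tool frame: the origin (TCP) lies on the centre line of the jaws, within the pads' length; the fingertips stand 14 mm ahead of it and the grasp point (between the pads) lies 5 mm behind it; z points along the fingers, y is the direction in which the jaws open and shut (so a half turn about z gives the same grasp; the last joint's range is limited). The gripper opens to 92 mm and grips with 3 to 60 N. Pads are 19 mm wide; open, the fingers measure 130 mm over their backs; the gripper's body (75 mm by 190 mm) begins 47 mm behind the grasp point.
Start: joints at [1.138, 0.342, 1.524, -0, 1.275, -0.146], TCP at [0.148, 0.504, 0.241] pointing down, gripper open.
Joint ranges: [-2.53, 2.53], [-0.77, 2.02], [0.04, 2.7], [-1, 4.14], [0.28, 2.66], [-3.11, 3.11]. Speed limits (rad/s): [2.57, 2.57, 3.14, 3.14, 3.14, 3.14].

## Interface

Orientations are given as [roll, pitch, yaw] about the fixed x, y, z axes, in that order (R = Rz(yaw) Ry(pitch) Rx(roll)).
In Python, from cell import telemetry, cams, robot gives the robot as it stands.
- The arm moves only by the tool servo_tool, never from a script. Its argument "targets" is text: rows parted by semicolons, each of 4 numbers parted by spaces: the shift along the tool's x, y, z in mm, then the turn about the tool's z in rad. In form: x y z yaw; .... A call has 1 to 20 rows; each row shifts and turns the pose as measured when the row begins, along the tool's axes as they then stand; what a row does not reach is not made up. A row lasts 1/8 s, in which the tool goes at most 62.5 mm and 10.7 degrees, less where a joint would pass 70% of its speed; a pose out of reach is approached as far as the arm can. A call with a gripper value outside its range is refused whole. "hand" is the opening, from 0 (shut) to 1 (fully open), set as the call begins (left out, the last holds). The fingers move at their own pace and stop on an object; "squeeze" is the grip in N (left out, the last holds). Time passes only in rows, so rows that do not move let the fingers close. It gives the time, the measured TCP pose, the force and the opening at its end, in the units of the state.
- telemetry.observe(): the state, without advancing time (a new reading comes with each control period).
- cams.read_camera(name): name is "side" or "top"; returns a dict with "color" (400x640x3 uint8, red, green, blue), "K" (3x3 intrinsics, pixels), "R" (3x3) and "t" (3): a world point X has camera coordinates R X + t. Camera axes: x right, y down, z forward; pixel columns grow to the right and rows downward; lengths in m; the calibration is good to about 2 mm. A picture is of the moment at which its call begins. There is no depth.
- robot.hand_in(): hands the job in, once; it reports no verdict.
Trained networks look in a picture, given as the dict that the camera call returned (one of the last four; its "shot" number tells which), for a name from the list of things; names that differ only in an ending like _2 or _b are one class to them, and where a whole thing is asked for, a point or a joint stands for the part that bears it (a point fixed in the world has none). Each returns a list of dicts, best first, with "score" (0 to 1); they miss things now and then, are a little off and sometimes report something else, mostly with a low value. They report only what shows in the picture. A call takes as long as a camera call.
- cams.cut_out(picture, query): "region" (400x640 bool, what is visible of it) and "extent" ([centre column, centre row, width, height] in pixels, round what is visible of it).
The state is a dict: "time": time; "qpos": joint angles; "qvel": joint speeds; "joint_efforts": joint torques, N m; "tool_pos": TCP position; "tool_rot": TCP orientation; "contact_force": force on the tool from outside, world axes, zero at the start; "torque": the same for the moment, N m; "opening": finger opening in m.
Only numpy, scipy, OpenCV 4.12 (cv2) and the standard library are available. Lean on these libraries where they do the work, as an engineer would, in place of code of your own. Each camera call takes 0.05 s, during which the arm holds its last target.

## Working session

There is one attempt and no reset: what is moved stays moved. The work goes in short steps, Python scripts to look and compute and a tool call to move; the robot and the scene stay as the last step left them, time stands still between calls to the robot, and variables do not carry over. Pictures are saved under pics/ and viewed, and the job is handed in when it is done.

Besides the shell and the picture viewer there is one more tool, called after "Call:" as name(argument=value, ...) on one line, values as JSON. servo_tool: Moves the arm, as the interface text tells. Its arguments: {"type":"object","properties":{"targets":{"type":"string"},"hand":{"type":"number"},"squeeze":{"type":"number"}},"required":["targets"]}

```bash
ls; mkdir -p pics; python3 - <<'E'
from cell import telemetry, cams, robot
import cv2
print(telemetry.observe())
for n in ("side","top"):
    p=cams.read_camera(n)
    print(n,p["K"].tolist(),p["R"].tolist(),p["t"].tolist(),p["shot"])
    cv2.imwrite(f"pics/{n}0.png",p["color"][:,:,::-1])
    for q in ("bar","press","collar","rest","paste_jar","weight","hole0","bar_tip","platen"):
        try:
            r=cams.cut_out(p,q)
            print(q,[(round(d["score"],2),[round(float(e)) for e in d["extent"]]) for d in r[:2]])
        except Exception as e: print(q,e)
E
```

```text
pics
{'time': 0.0, 'qpos': array([ 1.13799040e+00,  3.42720748e-01,  1.52500861e+00,  2.93031288e-07,
        1.27539753e+00, -1.45989478e-01]), 'qvel': array([0.00063118, 0.00019354, 0.00102899, 0.00015506, 0.00205349,
       0.00106986]), 'joint_efforts': array([-8.28740008e-05, -4.31245816e+01, -2.44216669e+01,  7.17364135e-02,
        5.59779222e-02, -1.17519794e-04]), 'tool_pos': array([0.14833391, 0.50321078, 0.24004891]), 'tool_rot': array([-3.14007478e+00, -2.23464372e-04,  2.85477595e+00]), 'contact_force': array([ 0.03877384,  0.90611751, -0.2447229 ]), 'torque': array([ 0.02402086, -0.01085762,  0.00714664]), 'opening': 0.09178808195675899}
side [[453.72866327658113, 0.0, 321.0305710976831], [0.0, 453.72866327658113, 195.23067652488783], [0.0, 0.0, 1.0]] [[0.7401281428052303, -0.6722894462164319, 0.015402361302214585], [-0.43225370852769834, -0.4931671640631172, -0.754945613772273], [0.5151379074497744, 0.5520987672472614, -0.6556065035616424]] [-0.38941086237016337, 0.36781987594763677, 0.5773370661156279] 1
bar [(0.77, [224, 220, 78, 71])]
press [(0.8, [409, 305, 174, 18
[... 374 characters left out ...]
19.78845854333775], [0.0, 497.4874322299769, 195.66718581957267], [0.0, 0.0, 1.0]] [[0.0010480879809576268, -0.9999881432691687, 0.004755505510939585], [-0.9942790634375552, -0.001550009467357418, -0.10680234772882569], [0.10680845248070055, -0.004616361308596523, -0.994268899084622]] [0.07250436970923689, 0.5975084518256539, 1.0718214036347908] 2
bar [(0.56, [263, 265, 36, 95])]
press [(0.58, [431, 206, 125, 145]), (0.36, [264, 258, 46, 85])]
collar [(0.78, [449, 198, 60, 50])]
rest [(0.59, [264, 258, 45, 87])]
paste_jar [(0.64, [303, 164, 30, 31])]
weight [(0.66, [205, 172, 22, 21])]
hole0 [(0.81, [450, 197, 53, 52])]
bar_tip [(0.86, [262, 264, 33, 96])]
platen [(0.72, [437, 203, 90, 92])]
```

```bash
python3 - <<'E'
import cv2
a=cv2.imread("pics/top0.png")
cv2.imwrite("pics/top0c.png",cv2.resize(a[120:320,180:500],(800,500),interpolation=cv2.INTER_CUBIC))
c=cv2.resize(a[160:240,405:495],(720,600*0+640),interpolation=cv2.INTER_CUBIC)
cv2.imwrite("pics/top0collar.png",cv2.resize(a[162:237,405:495],(720,600),interpolation=cv2.INTER_CUBIC))
E
```

```text
(no output)
```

View pics/side0.png

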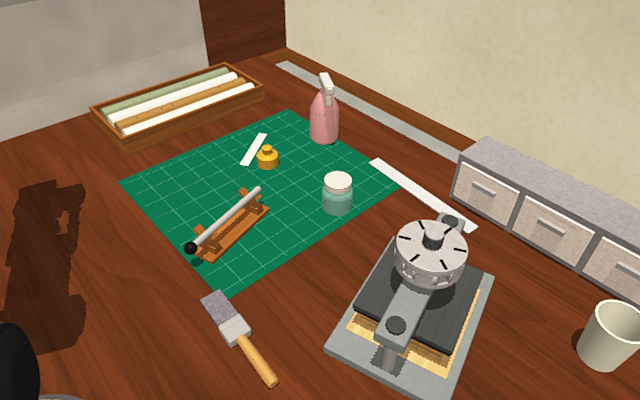

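View pics/top0.png

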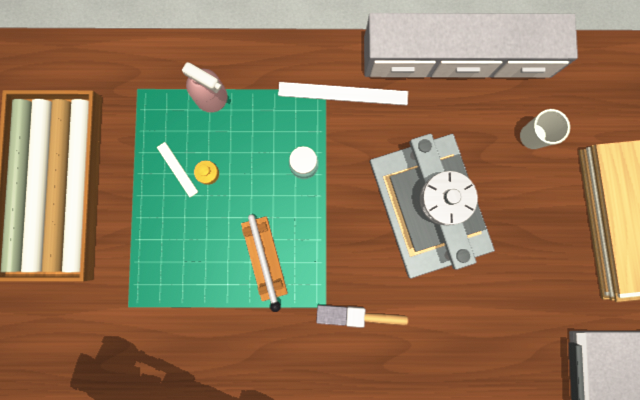

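View crops.

View pics/top0c.png

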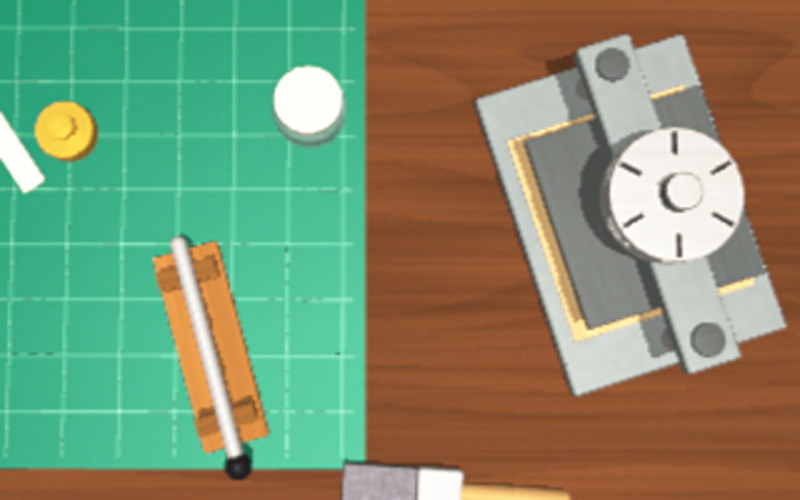

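View pics/top0collar.png

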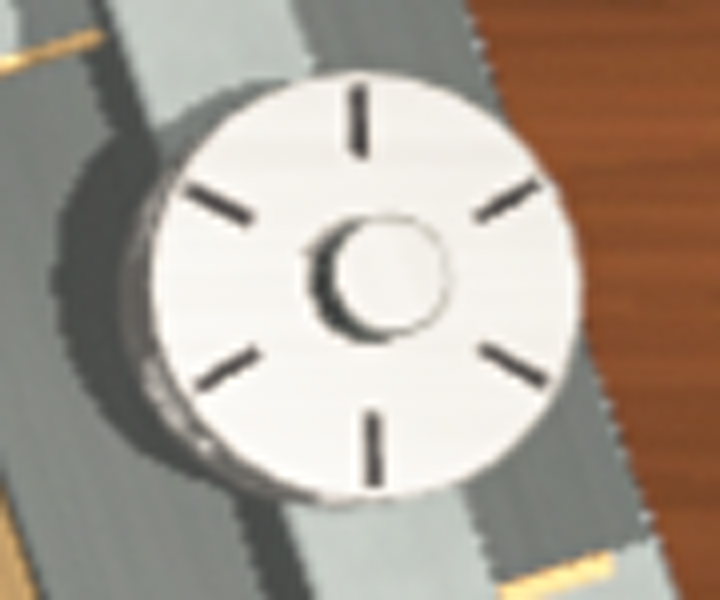

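```bash
cat > h.py <<'E'
import numpy as np, cv2
def ray(p,uv,z):
    K,R,t=p["K"],p["R"],p["t"]
    uv=np.atleast_2d(np.array(uv,float))
    d=np.c_[(uv[:,0]-K[0,2])/K[0,0],(uv[:,1]-K[1,2])/K[1,1],np.ones(len(uv))]@R
    c=-R.T@t
    s=(z-c[2])/d[:,2]
    return c+s[:,None]*d
def proj(p,X):
    X=np.atleast_2d(X); q=X@p["R"].T+p["t"]; q=q@p["K"].T
    return q[:,:2]/q[:,2:]
def circfit(P):
    A=np.c_[2*P[:,:2],np.ones(len(P))]; b=(P[:,:2]**2).sum(1)
    s=np.linalg.lstsq(A,b,rcond=None)[0]
    return s[:2],np.sqrt(s[2]+s[0]**2+s[1]**2)
E
python3 - <<'E'
from cell import cams,telemetry
import cv2,numpy as np
from h import *
for n in ("top","side"):
    p=cams.read_camera(n); im=p["color"]
    print(n,"campos",-p["R"].T@p["t"])
    # collar: bright low-sat pixels, near
    c=np.array([450.6,197.6]) if n=="top" else np.array([431,247.])
    g=im.astype(int); br=(g.min(2)>(200 if n=="top" else 165))
    m=br.astype(np.uint8); m[:int(c[1]-45)]=0; m[int(c[1]+45):]=0; m[:,:int(c[0]-45)]=0; m[:,int(c[0]+45):]=0
    cn,_=cv2.findContours(m,cv2.RETR_EXTERNAL,cv2.CHAIN_APPROX_NONE)
    k=max(cn,key=cv2.contourArea); hull=cv2.convexHull(k)[:,0]
    P=ray(p,hull,0.178); cc,r=circfit(P); print("collar",cc,r,"pix",proj(p,np.r_[cc,.178]))
    # lines
    yy,xx=np.mgrid[0:400,0:640]; uv=np.c_[xx.ravel(),yy.ravel()]
    W=ray(p,uv,0.178); d=W[:,:2]-cc; rr=np.hypot(*d.T); I=g.min(2).ravel()
    s=(rr>.028)&(rr<.047); med=np.median(I[s]); w=np.clip(med-15-I,0,None)*s
    a=np.arctan2(d[:,1],d[:,0]); z=(w*np.exp(6j*a)).sum(); print("med",med,"line ang mod60",np.degrees(np.angle(z))/6,abs(z)/w.sum())
    bar=cams.cut_out(p,"bar")[0]["region"]
    ys,xs=np.nonzero(bar); 
    P=ray(p,np.c_[xs,ys],0.045)[:,:2]; mu=P.mean(0); u,sv,vt=np.linalg.svd(P-mu,full_matrices=False); t=(P-mu)@vt[0]
    print("bar ctr",mu,"dir",vt[0],"yaw",np.degrees(np.arctan2(vt[0,1],vt[0,0])),"range",t.min(),t.max())
    for q in("paste_jar","weight","rest"):
        r=cams.cut_out(p,q)
        if r:
            e=r[0]["extent"]; print(q,ray(p,e[:2],.03)[0],r[0]["score"])
    if n=="side":
        v=cv2.resize(im[150:300,170:290][:,:,::-1],(480*1,600),interpolation=cv2.INTER_CUBIC); cv2.imwrite("pics/sbar.png",v)
        v=cv2.resize(im[205:305,380:490][:,:,::-1],(660,600),interpolation=cv2.INTER_CUBIC); cv2.imwrite("pics/scol.png",v)
    else:
        v=cv2.resize(im[205:320,230:300][:,:,::-1],(350,575),interpolation=cv2.INTER_CUBIC); cv2.imwrite("pics/tbar.png",v)
E
```

```text
top campos [0.47953457 0.07837757 1.1291492 ]
collar [ 0.57913392 -0.17693488] 0.05074641268966004 pix [[450.14147086 197.20049253]]
med 237.0 line ang mod60 0.9529061004839666 0.9795296403622359
bar ctr [0.44529352 0.19472773] dir [-0.96233877 -0.27185307] yaw -164.22543483937093 range -0.11294833330914536 0.10193717837806522
paste_jar [0.67129379 0.11047043 0.03      ] 0.97
weight [0.64716569 0.32667965 0.03      ] 0.83
rest [0.4591679  0.19056027 0.03      ] 0.69
side campos [ 0.14979724 -0.39914721  0.66218778]
collar [ 0.57861908 -0.17756537] 0.05122268901347595 pix [[431.57132579 243.92152283]]
med 197.0 line ang mod60 0.8539456135406551 0.9718284321617507
bar ctr [0.43659042 0.19084293] dir [-0.96168037 -0.27417306] yaw -164.08725993144694 range -0.12273442678263895 0.09491669480701125
paste_jar [0.67512533 0.1174093  0.03      ] 0.85
weight [0.64498956 0.31124424 0.03      ] 0.89
rest [0.45462798 0.1796994  0.03      ] 0.89
```

View pics/tbar.png

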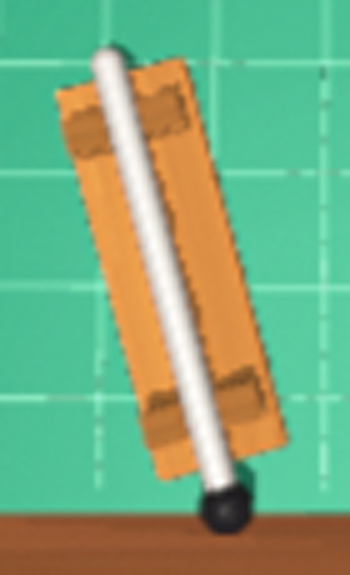

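View pics/sbar.png

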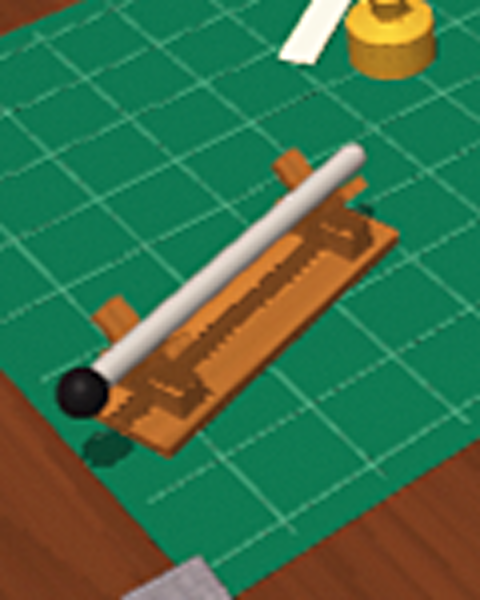

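View pics/scol.png

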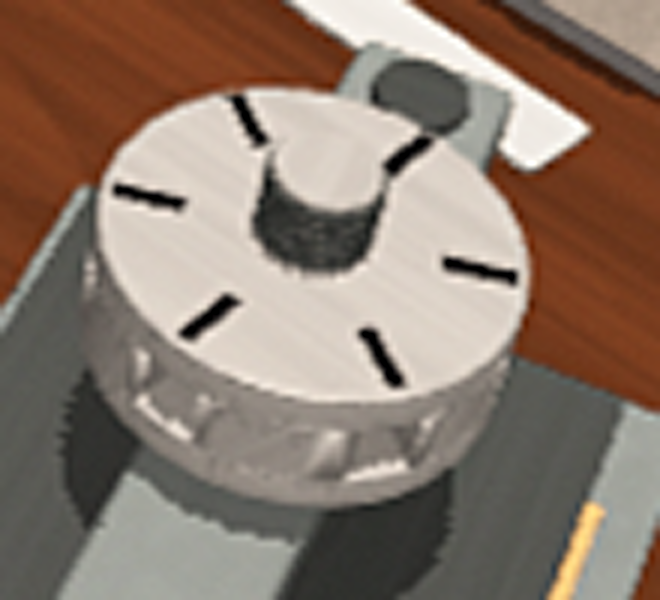

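```bash
python3 - <<'E'
from cell import cams,telemetry
from h import *
for n,tip,ball in(("top",(251.0,213.8),(274.6,306.2)),("side",(259.1,186.6),(190.1,247.6))):
    p=cams.read_camera(n)
    T,B=ray(p,[tip,ball],.045)
    d=T-B; L=np.hypot(*d[:2]); 
    print(n,T,B,L,np.degrees(np.arctan2(d[1],d[0])),"origin",(B+d/L*.105+T-d/L*.1)/2)
s=telemetry.observe()
from scipy.spatial.transform import Rotation as R
print(s["tool_pos"],R.from_euler("xyz",s["tool_rot"]).as_matrix().round(3),s["time"])
E
```

```text
top [0.55597415 0.22338814 0.045     ] [0.35796766 0.16979036 0.045     ] 0.20513237313248217 15.146257799038636 origin [0.45938406 0.19724246 0.045     ]
side [0.55496169 0.22753189 0.045     ] [0.3576818 0.1701237 0.045    ] 0.20546303094036872 16.22492704728575 origin [0.45872217 0.19952632 0.045     ]
[0.14850554 0.50357792 0.24075573] [[-0.959  0.283  0.   ]
 [ 0.283  0.959  0.   ]
 [-0.     0.    -1.   ]] 1.6
```

```bash
cat >> h.py <<'E'
from scipy.spatial.transform import Rotation as Rot
def delta(s,target,phi):
    """shift in tool axes (mm) and yaw about tool z (rad) to reach target with tool x at world angle phi deg"""
    M=Rot.from_euler("xyz",s["tool_rot"]).as_matrix()
    d=M.T@(np.array(target)-s["tool_pos"])*1000
    cur=np.degrees(np.arctan2(M[1,0],M[0,0]))
    dy=-np.radians((phi-cur+180)%360-180)
    return d.round(1),round(dy,3),cur.round(2)
E
python3 - <<'E'
from cell import telemetry
from h import *
print(delta(telemetry.observe(),[.459,.198,.24],195.7))
E
```

```text
(array([-384.3, -205.3,    0.8]), np.float64(-0.561), np.float64(163.57))
```

Call:
servo_tool(targets="-48 -25.6 0 0; -48 -25.6 0 0; -48 -25.6 0 0; -48 -25.6 0 0; -48 -25.6 0 0; -48 -25.6 0 0; -48 -25.6 0 0; -48 -25.6 0 0; 0 0 0 -0.14; 0 0 0 -0.14; 0 0 0 -0.14; 0 0 0 -0.14", hand=0.6)

```text
time: 3.1
tool_pos: [0.4703, 0.1889, 0.241]
tool_rot: [3.14, 0.004, -2.851]
contact_force: [0.3, -0.2, -0.0]
opening: 0.055
```

```bash
python3 - <<'E'
from cell import telemetry
from h import *
s=telemetry.observe(); print(s["time"],s["tool_pos"],s["contact_force"],s["opening"],delta(s,[.459,.198,.04],195.7))
E
```

```text
3.1 [0.47029608 0.18888276 0.24095085] [ 0.30019726 -0.23374669 -0.00127703] 0.05502952413750207 (array([  9.1,  11.6, 200.9]), np.float64(0.017), np.float64(-163.35))
```

Call:
servo_tool(targets="9 11.5 40 0.017; 0 0 40 0; 0 0 40 0; 0 0 0 0; 0 0 0 0")

```text
time: 3.72
tool_pos: [0.4607, 0.1984, 0.1206]
tool_rot: [3.14, 0.01, -2.867]
contact_force: [1.1, -0.4, 0.2]
opening: 0.0549
```

```bash
python3 - <<'E'
from cell import telemetry,cams
from h import *
s=telemetry.observe(); print(s["time"],s["tool_pos"],s["contact_force"],s["opening"],delta(s,[.459,.198,.04],195.7))
for n in("side","top"):
    p=cams.read_camera(n); im=p["color"][:,:,::-1]; s=telemetry.observe()
    c=proj(p,s["tool_pos"])[0].astype(int); print(n,proj(p,[s["tool_pos"],[.459,.198,.045]]))
    r=im[max(0,c[1]-60):c[1]+60,c[0]-80:c[0]+80]; cv2.imwrite(f"pics/{n}1.png",cv2.resize(r,None,fx=5,fy=5,interpolation=cv2.INTER_CUBIC))
E
```

```text
3.725 [0.46073284 0.19836047 0.12056855] [ 1.09879481 -0.3695371   0.18247394] 0.05486075787662818 (array([ 2.6, -0. , 80.5]), np.float64(0.001), np.float64(-164.27))
side [[224.39409621 184.4220503 ]
 [228.56226979 214.42164755]]
top [[257.70615133 258.47349328]
 [262.04469003 258.60386921]]
```

View pics/side1.png

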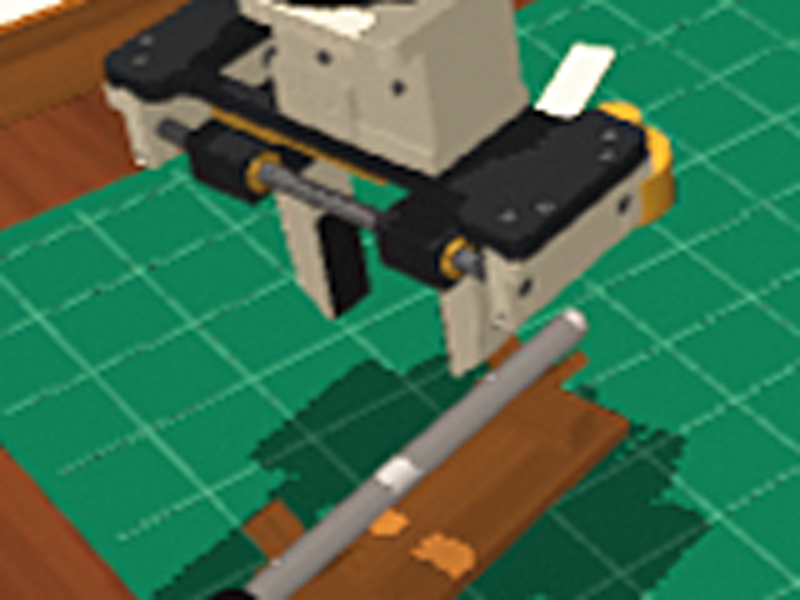

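View pics/top1.png

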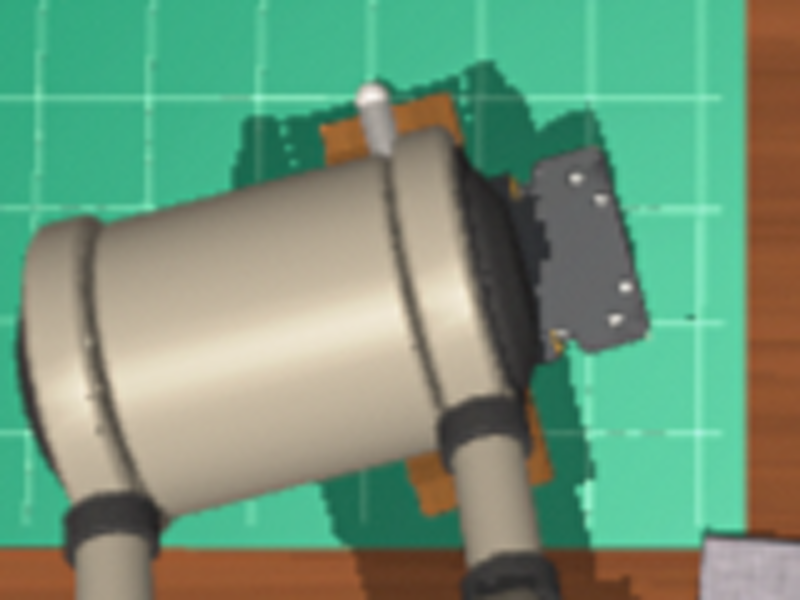

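The gripper stands over the bar and parallel to it, with a finger on each side. I'm going down.

Call:
servo_tool(targets="2.5 0 25 0; 0 0 25 0; 0 0 20 0; 0 0 8 0; 0 0 1 0")

```text
time: 4.45
tool_pos: [0.4649, 0.1995, 0.0472]
tool_rot: [3.14, 0.026, -2.867]
contact_force: [-0.8, 0.3, 0.7]
opening: 0.0551
```

```bash
python3 - <<'E'
from cell import telemetry
from h import *
s=telemetry.observe(); print(s["time"],s["tool_pos"],s["tool_rot"],s["contact_force"],delta(s,[.459,.198,.04],195.7))
E
```

```text
4.45 [0.4649481  0.19948067 0.04720845] [ 3.14034849  0.02622518 -2.86712527] [-0.80203812  0.31447936  0.65805941] (array([6.3, 0.2, 7. ]), np.float64(0.0), np.float64(-164.27))
```

Call:
servo_tool(targets="3 0 4 0; 3 0 3 0; 0 0 0 0")

```text
time: 4.82
tool_pos: [0.46, 0.1981, 0.0415]
tool_rot: [3.14, 0.03, -2.867]
contact_force: [0.6, 0.6, 1.4]
opening: 0.0548
```

```bash
python3 - <<'E'
from cell import telemetry
from h import *
s=telemetry.observe(); print(s["time"],s["tool_pos"],s["tool_rot"],s["contact_force"],s["qvel"].round(4),delta(s,[.459,.198,.04],195.7))
E
```

```text
4.825 [0.46001038 0.19810219 0.04149684] [ 3.14041095  0.02953131 -2.86712753] [0.62336393 0.62901494 1.43788804] [ 0.0004 -0.007  -0.0061 -0.0004 -0.0003 -0.0026] (array([1. , 0.2, 1.5]), np.float64(0.0), np.float64(-164.27))
```

Call:
servo_tool(targets="1 0 1.5 0; 0 0 0 0; 0 0 0 0; 0 0 0 0; 0 0 0 0; 0 0 0 0", hand=0, squeeze=60)

```text
time: 5.58
tool_pos: [0.4593, 0.1984, 0.0403]
tool_rot: [3.14, 0.03, -2.867]
contact_force: [0.2, -0.1, 0.4]
opening: 0.0126
```

```bash
python3 - <<'E'
from cell import telemetry
from h import *
s=telemetry.observe(); print(s["time"],s["tool_pos"],s["tool_rot"],s["contact_force"],s["torque"],delta(s,[.459,.198,.04],195.7))
E
```

```text
5.575 [0.45926939 0.19836632 0.0403271 ] [ 3.13981036  0.03047438 -2.86724345] [ 0.19747748 -0.07060537  0.35313655] [-0.02165876  0.04034029 -0.03774431] (array([ 0.4, -0.3,  0.3]), np.float64(0.0), np.float64(-164.28))
```

Call:
servo_tool(targets="0 0 -15 0; 0 0 -30 0; 0 0 -30 0; 0 0 -30 0; 0 0 -8 0; 0 0 0 0")

```text
time: 6.32
tool_pos: [0.4545, 0.1961, 0.1581]
tool_rot: [3.141, 0.027, -2.867]
contact_force: [0.2, 0.2, -2.9]
opening: 0.0125
```

```bash
cat > st.py <<'E'
from cell import telemetry,cams
from h import *
import sys
s=telemetry.observe(); M=Rot.from_euler("xyz",s["tool_rot"]).as_matrix()
# tilt: angle of tool x above horizontal, deg
print("t",round(s["time"],2),"pos",s["tool_pos"].round(4),"xaxis elev deg",np.degrees(np.arcsin(M[2,0])).round(2),"yaxis elev",np.degrees(np.arcsin(M[2,1])).round(2),"phi",np.degrees(np.arctan2(M[1,0],M[0,0])).round(2)%360,"F",s["contact_force"].round(2),"T",s["torque"].round(3),"op",s["opening"].round(4))
C=np.array([.579,-.177])
r=s["tool_pos"][:2]-C; F=s["contact_force"]
print("R",np.hypot(*r).round(4),"alpha",(np.degrees(np.arctan2(r[1],r[0]))%360).round(2),"rxF",(r[0]*F[1]-r[1]*F[0]).round(3),"Tz",s["torque"][2].round(3))
if len(sys.argv)>4:
    a=[float(x) for x in sys.argv[1:]]
    print("delta",delta(s,a[:3],a[3]))
E
python3 st.py .459 .198 .153 195.7
```

```text
Traceback (most recent call last):
  File "st.py", line 6, in <module>
    print("t",round(s["time"],2),"pos",s["tool_pos"].round(4),"xaxis elev deg",np.degrees(np.arcsin(M[2,0])).round(2),"yaxis elev",np.degrees(np.arcsin(M[2,1])).round(2),"phi",np.degrees(np.arctan2(M[1,0],M[0,0])).round(2)%360,"F",s["contact_force"].round(2),"T",s["torque"].round(3),"op",s["opening"].round(4))
                                                                                                                                                                                                                                                                                                 ^^^^^^^^^^^^^^^^^^
AttributeError: 'float' object has no attribute 'round'
```

```bash
sed -i 's/s\["opening"\].round(4)/round(s["opening"],4)/' st.py; python3 st.py .412 -.1796 .153 180.9
```

```text
t 6.33 pos [0.4545 0.1961 0.1581] xaxis elev deg -1.56 yaxis elev 0.04 phi 195.72 F [ 0.19  0.17 -2.91] T [ 0.049  0.003 -0.013] op 0.0125
R 0.3933 alpha 108.45 rxF -0.094 Tz -0.013
delta (array([ 142.8, -350.1,    1. ]), np.float64(0.259), np.float64(-164.28))
```

Call:
servo_tool(targets="10 -25 0 0; 20 -48 0 0; 20 -48 0 0; 20 -48 0 0; 20 -48 0 0; 20 -48 0 0; 15 -38 0 0; 10 -25 0 0; 0 0 0 0.08; 0 0 0 0.09; 0 0 0 0.08; 0 0 0 0")

```text
time: 7.82
tool_pos: [0.4049, -0.1659, 0.1399]
tool_rot: [3.125, 0.003, -3.125]
contact_force: [-0.1, -0.7, -2.4]
opening: 0.0124
```

```bash
python3 st.py .412 -.1796 .153 180.9
cat > look.py <<'E'
from cell import telemetry,cams
from h import *
import sys
k=sys.argv[1]; c0=eval(sys.argv[2]) if len(sys.argv)>2 else (.5,-.177,.158); w=int(sys.argv[3]) if len(sys.argv)>3 else 65
s=telemetry.observe()
for n in("side","top"):
    p=cams.read_camera(n); im=p["color"][:,:,::-1]
    c=proj(p,np.array(c0))[0].astype(int); x0=max(0,c[0]-w); y0=max(0,c[1]-int(w*.75))
    f=780/(2*w); r=im[y0:y0+int(1.5*w),x0:x0+2*w]
    cv2.imwrite(f"pics/{n}_{k}.png",cv2.resize(r,None,fx=f,fy=f,interpolation=cv2.INTER_CUBIC)); print(n,"origin",x0,y0,"scale",f)
E
python3 look.py pre "(.53,-.177,.158)" 60
```

```text
t 7.83 pos [ 0.4049 -0.1659  0.1399] xaxis elev deg -0.18 yaxis elev 0.95 phi 180.94 F [-0.08 -0.71 -2.37] T [ 0.021 -0.017 -0.017] op 0.0124
R 0.1744 alpha 176.35 rxF 0.125 Tz -0.017
delta (array([ -6.9, -13.6, -13.3]), np.float64(0.001), np.float64(-179.06))
side origin 347 224 scale 6.5
top origin 388 178 scale 6.5
```

View pics/side_pre.png

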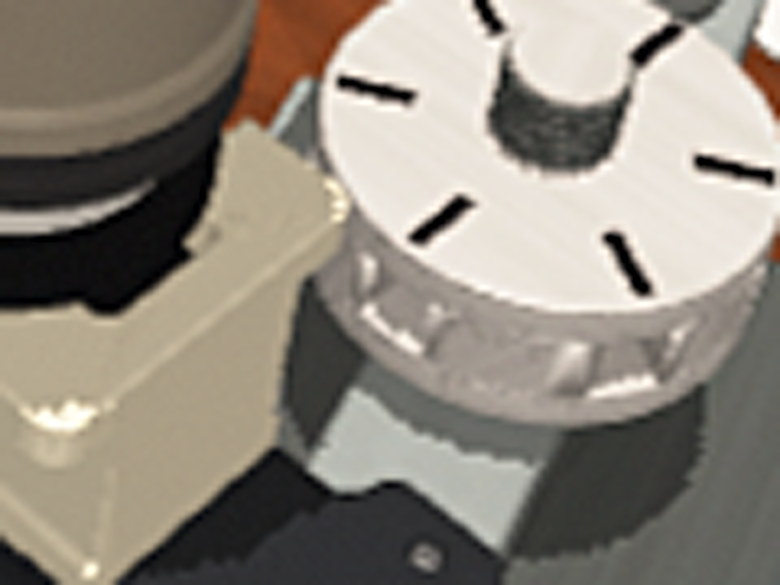

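View pics/top_pre.png

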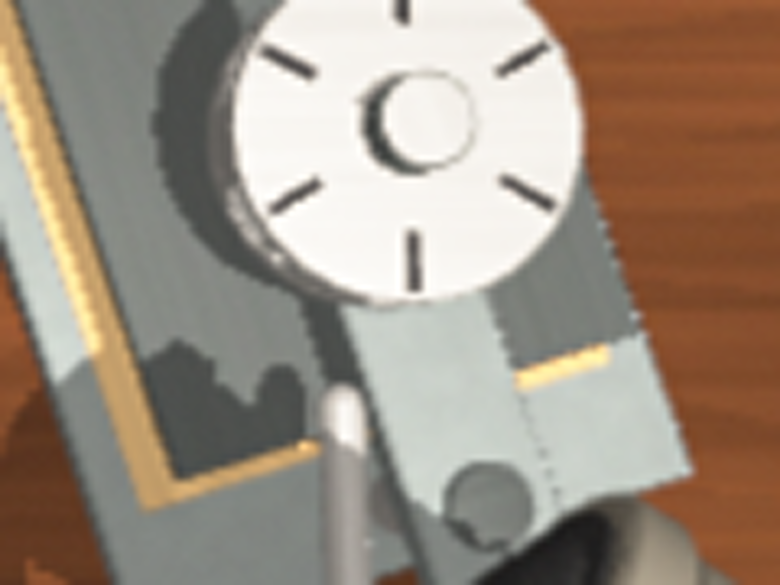

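```bash
python3 - <<'E'
from cell import telemetry,cams
from h import *
s=telemetry.observe(); M=Rot.from_euler("xyz",s["tool_rot"]).as_matrix()
p=cams.read_camera("top")
g=s["tool_pos"]-.005*M[:,2]
b=-np.array([np.cos(np.radians(.94))*-1,-np.sin(np.radians(.94)),np.sin(np.radians(1.55))])
print(g,b,"tip pred px",proj(p,[g+.1*b,g+.06*b]))
print("tip meas world",ray(p,[(440.3,236.9)],.142),ray(p,[(441.1,264.1)],.1434),"pred",g+.1*b,g+.05*b)
cv2.imwrite("pics/tt.png",cv2.resize(p["color"][225:285,410:490][:,:,::-1],(800,600),interpolation=cv2.INTER_CUBIC))
# collar rim centre recheck
im=p["color"].astype(int)
W=lambda uv:ray(p,uv,.178)
print(W([(388+(232+.5)/6.5-.5,178+(125+.5)/6.5-.5),(388+(583.5)/6.5-.5,178+(125.5)/6.5-.5)]))
E
```

```text
[ 0.40507373 -0.16599402  0.14519499] [ 0.99986542  0.01640536 -0.0270493 ] tip pred px [[440.04343895 236.26731351]
 [441.0141968  256.62755439]]
tip meas world [[ 0.5038243  -0.16495174  0.142     ]] [[ 0.45047867 -0.16485636  0.1434    ]] pred [ 0.50506027 -0.16435349  0.14249006] [ 0.455067   -0.16517376  0.14384252]
[[ 0.57981399 -0.12517793  0.178     ]
 [ 0.57997508 -0.22925235  0.178     ]]
```

View pics/tt.png

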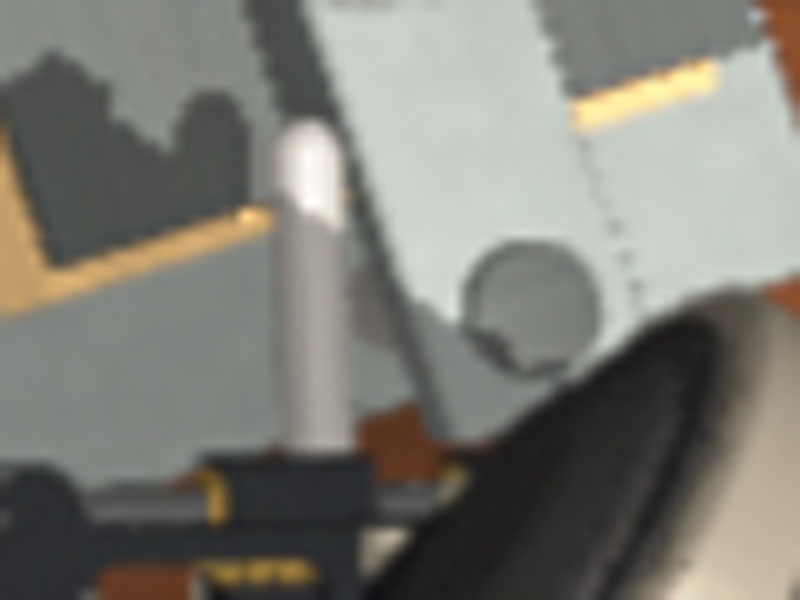

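Call:
servo_tool(targets="0 -7 -8 0; 0 -6.6 -7.5 0; 0 0 0 0")

```text
time: 8.35
tool_pos: [0.4058, -0.1811, 0.157]
tool_rot: [3.126, 0.005, -3.122]
contact_force: [-0.5, 0.1, -2.8]
opening: 0.0124
```

```bash
python3 st.py .412 -.1796 .1554 180.9
```

```text
t 8.35 pos [ 0.4058 -0.1811  0.157 ] xaxis elev deg -0.28 yaxis elev 0.87 phi 181.11 F [-0.45  0.15 -2.76] T [ 0.001 -0.006 -0.05 ] op 0.0124
R 0.1732 alpha 181.34 rxF -0.028 Tz -0.05
delta (array([-6.2,  1.3,  1.7]), np.float64(0.004), np.float64(-178.89))
```

Call:
servo_tool(targets="-7 0.7 0.8 0.004; -7 0.6 0.6 0; 0 0 0 0")

```text
time: 8.72
tool_pos: [0.4208, -0.1793, 0.1556]
tool_rot: [3.126, 0.005, -3.127]
contact_force: [0.3, -0.0, -3.5]
opening: 0.0126
```

```bash
python3 st.py .454 -.179 .1554 180.9;python3 look.py pre2 "(.53,-.177,.158)" 50
```

```text
t 8.72 pos [ 0.4208 -0.1793  0.1556] xaxis elev deg -0.3 yaxis elev 0.88 phi 180.86 F [ 0.29 -0.01 -3.54] T [-0.008 -0.04  -0.021] op 0.0126
R 0.1582 alpha 180.84 rxF 0.002 Tz -0.021
delta (array([-33.2,  -0.2,   0.4]), np.float64(-0.001), np.float64(-179.14))
side origin 357 232 scale 7.8
top origin 398 186 scale 7.8
```

View pics/side_pre2.png

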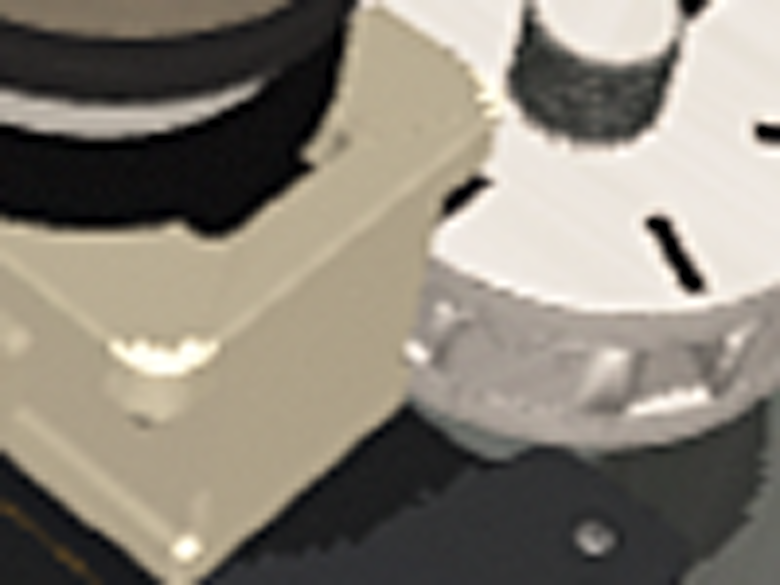

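View pics/top_pre2.png

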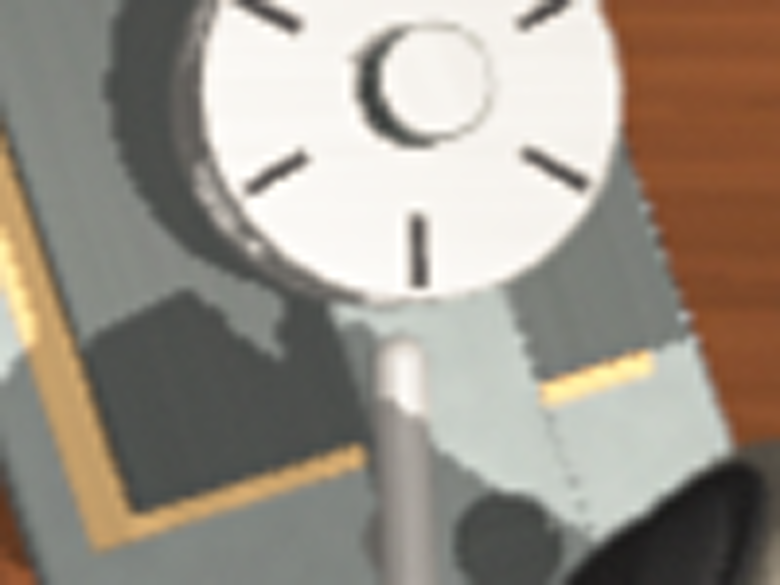

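Call:
servo_tool(targets="-4 0 0 0; -4 0 0 0; -4 0 0 0; -4 0 0 0; 0 0 0 0")

```text
time: 9.45
tool_pos: [0.4374, -0.1789, 0.1555]
tool_rot: [3.126, 0.004, -3.127]
contact_force: [0.4, 1.1, -4.1]
opening: 0.0121
```

```bash
python3 st.py .454 -.179 .1554 180.9
```

```text
t 9.45 pos [ 0.4374 -0.1789  0.1555] xaxis elev deg -0.25 yaxis elev 0.9 phi 180.86 F [ 0.42  1.11 -4.09] T [ 0.057 -0.044 -0.051] op 0.0121
R 0.1417 alpha 180.76 rxF -0.157 Tz -0.051
delta (array([-16.6,  -0.4,   0.2]), np.float64(-0.001), np.float64(-179.14))
```

Call:
servo_tool(targets="-4 -0.2 0 0; -4 -0.2 0 0; -4 0 0 0; -4 0 0 0; 0 0 0 0")

```text
time: 10.07
tool_pos: [0.4545, -0.1791, 0.1556]
tool_rot: [3.126, 0.004, -3.127]
contact_force: [0.0, 0.1, -2.2]
opening: 0.0123
```

```bash
python3 st.py .454 -.179 .1554 180.9
```

```text
t 10.07 pos [ 0.4545 -0.1791  0.1556] xaxis elev deg -0.25 yaxis elev 0.91 phi 180.85 F [ 0.04  0.07 -2.17] T [ 0.011  0.011 -0.023] op 0.0123
R 0.1245 alpha 180.95 rxF -0.008 Tz -0.023
delta (array([0.5, 0.1, 0.2]), np.float64(-0.001), np.float64(-179.15))
```

Call:
servo_tool(targets="-0.3 8.7 0 0.07; -0.3 8.7 0 0.07; -0.3 8.7 0 0.07; -0.3 8.7 0 0.07; -0.3 8.7 0 0.07")

```text
time: 10.7
tool_pos: [0.4589, -0.1432, 0.1562]
tool_rot: [3.139, -0.002, 2.791]
contact_force: [-3.8, -7.5, -2.9]
opening: 0.0125
```

```bash
python3 st.py
```

```text
t 10.7 pos [ 0.4589 -0.1432  0.1562] xaxis elev deg 0.11 yaxis elev 0.14 phi 159.93 F [-3.85 -7.54 -2.85] T [-1.223  0.629 -0.259] op 0.0125
R 0.1247 alpha 164.26 rxF 1.036 Tz -0.259
```

Call:
servo_tool(targets="0 11 0 0.05; 0 11 0 0.05; -0.3 10.5 0 0.06; -0.3 10.5 0 0.06; -0.3 10.5 0 0.07; -0.3 10.5 0 0.07; -0.3 10.5 0 0.07")

```text
time: 11.58
tool_pos: [0.4878, -0.092, 0.1547]
tool_rot: [-3.113, -0.003, 2.337]
contact_force: [-6.9, -7.8, -0.8]
opening: 0.0121
```

```bash
python3 st.py; python3 look.py a1 "(.579,-.177,.178)" 50; cat > col.py <<'E'
from cell import cams
from h import *
out=[]
p=cams.read_camera("top"); g=p["color"].astype(int); cc=np.array([.579,-.177])
yy,xx=np.mgrid[0:400,0:640]; W=ray(p,np.c_[xx.ravel(),yy.ravel()],0.178); d=W[:,:2]-cc; rr=np.hypot(*d.T); I=g.min(2).ravel()
s=(rr>.028)&(rr<.046); 
a=np.degrees(np.arctan2(d[:,1],d[:,0]))%360
med=np.median(I[s]); sat=(g.max(2)-g.min(2)).ravel()
w=np.clip(med-25-I,0,120)*s
h,_=np.histogram(a,bins=180,range=(0,360),weights=w)
# peaks
z=(w*np.exp(6j*np.radians(a))).sum(); print("mod60",np.degrees(np.angle(z))/6%60,abs(z)/w.sum())
print({int(i*2):int(h[i]) for i in np.argsort(-h)[:14]})
E
python3 col.py
```

```text
t 11.57 pos [ 0.4878 -0.092   0.1547] xaxis elev deg 0.19 yaxis elev -1.66 phi 133.91 F [-6.91 -7.84 -0.76] T [-1.331  1.016 -0.5  ] op 0.0121
R 0.1247 alpha 137.01 rxF 1.303 Tz -0.5
side origin 381 206 scale 7.8
top origin 400 160 scale 7.8
mod60 25.787030496779195 0.18486773984252827
{264: 795, 180: 724, 86: 708, 202: 681, 326: 672, 208: 648, 114: 630, 174: 616, 130: 610, 200: 600, 184: 600, 176: 589, 210: 578, 124: 569}
```

View pics/top_a1.png

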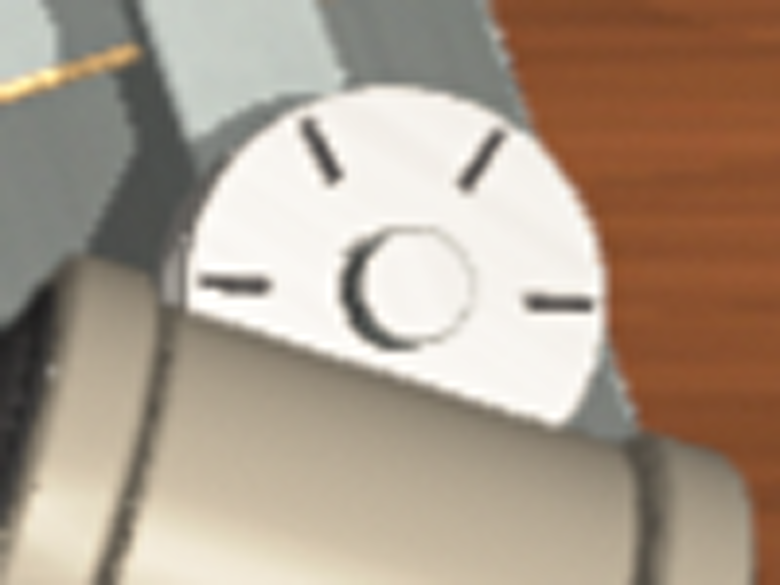

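View pics/side_a1.png

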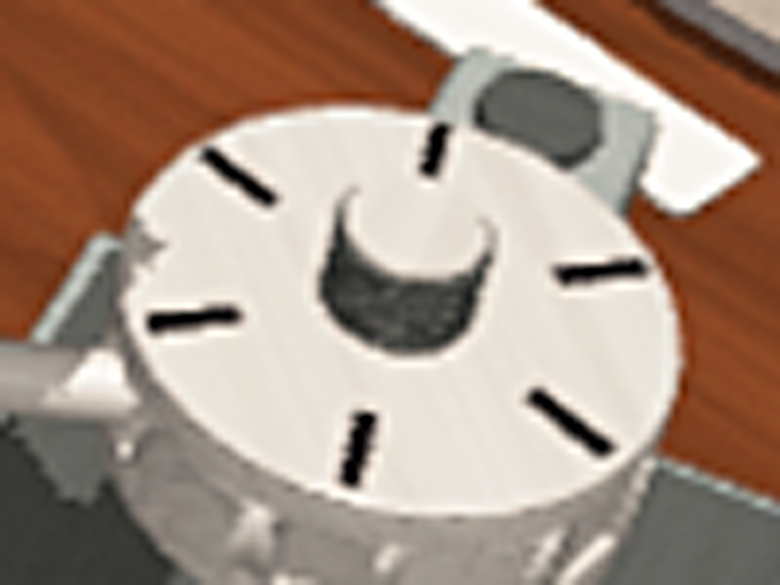

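```bash
python3 st.py; cat > col2.py <<'E'
from cell import cams
from h import *
import sys
lo,hi=float(sys.argv[1]),float(sys.argv[2])   # visible azimuth range deg
names=sys.argv[3:] or ["top"]
for n in names:
    p=cams.read_camera(n); g=p["color"].astype(int); cc=np.array([.579,-.177])
    aa=np.arange(0,360,.5); rs=np.arange(.030,.046,.001)
    A,Rr=np.meshgrid(np.radians(aa),rs)
    X=np.c_[cc[0]+(Rr*np.cos(A)).ravel(),cc[1]+(Rr*np.sin(A)).ravel(),np.full(A.size,.178)]
    uv=proj(p,X).astype(np.float32)
    I=cv2.remap(p["color"].min(2),uv[:,0].reshape(A.shape),uv[:,1].reshape(A.shape),cv2.INTER_LINEAR).astype(float)
    m=I.mean(0); ok=((aa-lo)%360)<=((hi-lo)%360)
    w=np.clip(np.median(m[ok])-30-m,0,None)*ok
    z=(w*np.exp(6j*np.radians(aa))).sum(); print(n,"mod60",(np.degrees(np.angle(z))/6%60).round(2),(abs(z)/w.sum()).round(3))
    lab=[]; i=0
    on=w>0
    k=0
    while k<len(aa):
        if on[k]:
            j=k
            while j<len(aa) and on[j]: j+=1
            lab.append((float((aa[k:j]*w[k:j]).sum()/w[k:j].sum()).__round__(1),int(w[k:j].max()))); k=j
        else:k+=1
    print(lab)
E
python3 col2.py 255 95 top; python3 col2.py 180 90 side
```

```text
t 11.72 pos [ 0.488  -0.0917  0.1547] xaxis elev deg 0.2 yaxis elev -1.62 phi 134.05 F [-6.83 -6.57 -0.2 ] T [-1.122  0.926 -0.551] op 0.0126
R 0.1247 alpha 136.83 rxF 1.181 Tz -0.551
top mod60 26.44 0.981
[(26.2, 97), (86.5, 102), (266.8, 82), (326.3, 93)]
side mod60 26.72 0.98
[(26.7, 113), (86.0, 151), (206.6, 166), (267.1, 154), (327.1, 146)]
```

```bash
python3 look.py a2 "(.52,-.12,.158)" 65; python3 - <<'E'
from cell import cams
from h import *
for n,o,f in(("side",None,None),):
    p=cams.read_camera(n)
    C=np.array([.579,-.177,.158])
    u=lambda a:np.array([np.cos(np.radians(a)),np.sin(np.radians(a)),0])
    T=np.array([.488,-.0917,.1597])
    print("TCP",proj(p,T),"mouth hole",proj(p,C+.052*u(146.5)),"mouth by phi", proj(p,T-.0727*u(134)))
E
```

```text
side origin 308 202 scale 6.0
top origin 354 180 scale 6.0
TCP [[345.20644878 250.17072128]] mouth hole [[395.20005872 256.47721119]] mouth by phi [[394.39167358 253.08518083]]
```

View pics/side_a2.png

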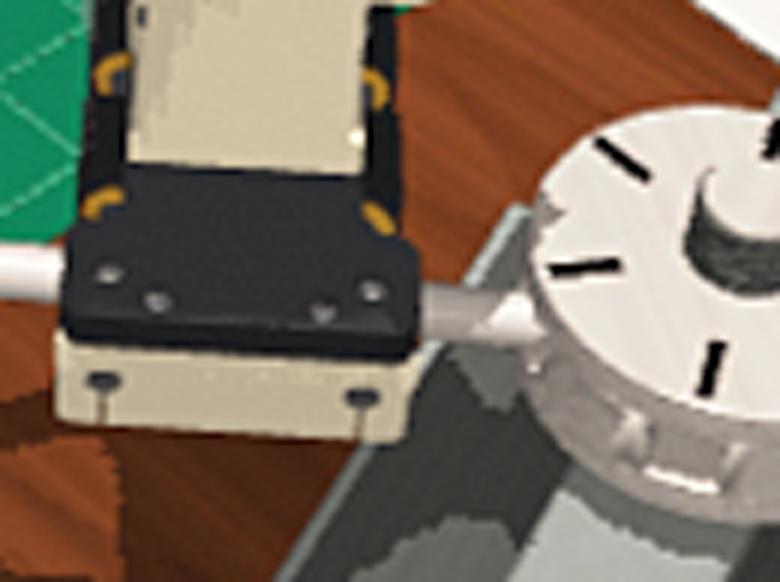

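Call:
servo_tool(targets="-0.3 10.5 0 0.07; -0.3 10.5 0 0.07; -0.3 10.5 0 0.07; -0.3 10.5 0 0.07; -0.3 10.5 0 0.07")

```text
time: 12.6
tool_pos: [0.5211, -0.0669, 0.1524]
tool_rot: [-3.089, 0.003, 1.974]
contact_force: [-7.6, -1.5, 3.4]
opening: 0.0124
```

```bash
python3 st.py
```

```text
t 12.6 pos [ 0.5211 -0.0669  0.1524] xaxis elev deg -0.17 yaxis elev -3.0 phi 113.1 F [-7.62 -1.53  3.41] T [-0.59   1.148 -0.213] op 0.0124
R 0.1244 alpha 117.73 rxF 0.928 Tz -0.213
```

Call:
servo_tool(targets="-0.3 10.5 -0.8 0.06; -0.3 10.5 -0.8 0.07; -0.3 10.5 -0.8 0.07; -0.3 10.5 -0.8 0.07; -0.3 10.5 -0.8 0.07")

```text
time: 13.22
tool_pos: [0.5616, -0.0541, 0.1527]
tool_rot: [-3.066, 0.019, 1.621]
contact_force: [-8.2, 1.1, 1.8]
opening: 0.0124
```

```bash
python3 st.py;  python3 col2.py 180 70 side;python3 look.py a3 "(.55,-.12,.158)" 65
```

```text
t 13.22 pos [ 0.5616 -0.0541  0.1527] xaxis elev deg -1.06 yaxis elev -4.34 phi 92.87 F [-8.21  1.15  1.82] T [-0.079  1.057 -0.183] op 0.0124
R 0.1241 alpha 98.05 rxF 0.989 Tz -0.183
side mod60 49.27 0.98
[(48.6, 152), (229.4, 165), (289.8, 152), (349.2, 142)]
side origin 322 193 scale 6.0
top origin 353 165 scale 6.0
```

View pics/side_a3.png

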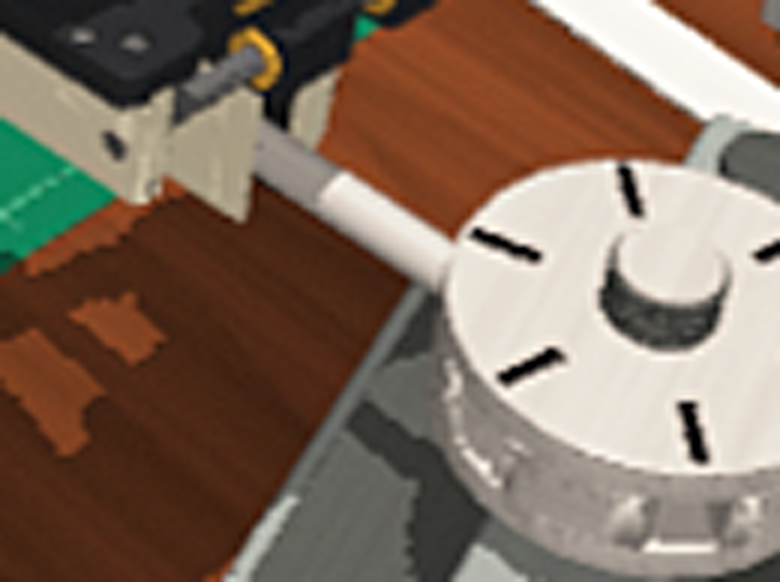

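Call:
servo_tool(targets="0 -8 0 -0.09; -0.3 -8 0 -0.1; -0.3 -8 0 -0.1; 0 0 0 0")

```text
time: 13.88
tool_pos: [0.537, -0.0581, 0.154]
tool_rot: [-3.062, -0.005, 1.92]
contact_force: [0.1, 0.1, -1.9]
opening: 0.0122
```

```bash
python3 st.py .5379 -.0595 .1554 109.3;  python3 col2.py 180 70 side
```

```text
t 13.88 pos [ 0.537  -0.0581  0.154 ] xaxis elev deg 0.3 yaxis elev -4.54 phi 110.0 F [ 0.06  0.08 -1.91] T [-0.108 -0.068 -0.07 ] op 0.0122
R 0.1261 alpha 109.47 rxF -0.01 Tz -0.07
delta (array([-1.6,  0.3, -1.5]), np.float64(0.012), np.float64(110.0))
side mod60 48.64 0.98
[(47.9, 155), (228.7, 165), (289.1, 148), (348.8, 145)]
```

Call:
servo_tool(targets="8 0 -0.7 0; 13 0 -0.7 0; 13 0 0 0; 13 0 0 0; 0 0 0 0; -1.5 -22 0 -0.12; -2 -26 0 -0.15; -2 -26 0 -0.15; -2 -26 0 -0.15; -2 -26 0 -0.15; 0 0 0 0")

```text
time: 15.3
tool_pos: [0.4259, -0.0927, 0.165]
tool_rot: [-3.087, -0.054, 2.66]
contact_force: [-0.0, -0.9, -2.6]
opening: 0.0124
```

```bash
python3 st.py .412 -.1446 .1554 169.0;  python3 col2.py 180 70 side
```

```text
t 15.3 pos [ 0.4259 -0.0927  0.165 ] xaxis elev deg 3.08 yaxis elev -3.14 phi 152.41 F [-0.03 -0.85 -2.64] T [ 0.066 -0.118 -0.074] op 0.0124
R 0.1747 alpha 151.17 rxF 0.133 Tz -0.074
delta (array([-12.2, -51.8,  11.8]), np.float64(-0.29), np.float64(152.41))
side mod60 48.64 0.98
[(47.9, 157), (228.7, 167), (289.1, 149), (348.8, 147)]
```

Call:
servo_tool(targets="0 0 -20 0; 0 0 -20 0; 0 0 -20 0; 0 0 -20 0; 0 0 40 0; 0 0 40 0; 0 0 0 0")

```text
time: 16.23
tool_pos: [0.431, -0.0883, 0.1667]
tool_rot: [-3.089, -0.048, 2.648]
contact_force: [-0.5, -0.7, -2.9]
opening: 0.0126
```

```bash
cat >> st.py <<'E'
ex,ey=np.degrees(np.arcsin(M[2,:2])); ph=np.arctan2(M[1,0],M[0,0])
print("h",(ex*np.array([np.cos(ph),np.sin(ph)])+ey*np.array([np.sin(ph),-np.cos(ph)])).round(2),"bar elev",round(ex+1.75,2))
E
python3 st.py .412 -.1446 .1554 169.0
```

```text
t 16.23 pos [ 0.431  -0.0883  0.1667] xaxis elev deg 2.76 yaxis elev -2.99 phi 151.71 F [-0.48 -0.67 -2.91] T [ 0.015 -0.069  0.005] op 0.0126
R 0.1725 alpha 149.06 rxF 0.141 Tz 0.005
delta (array([-10.5, -57.9,  13.9]), np.float64(-0.302), np.float64(151.71))
h [-3.85 -1.33] bar elev 4.51
```

Call:
servo_tool(targets="-1 -14 1 -0.075; -1 -14 1 -0.075; -1 -14 1 -0.075; -1 -14 1 -0.075; 0 0 0 0")

```text
time: 16.85
tool_pos: [0.4193, -0.1427, 0.1725]
tool_rot: [-3.104, -0.051, 2.953]
contact_force: [0.3, 0.4, -3.2]
opening: 0.0125
```

```bash
python3 st.py .4172 -.1447 .1612 168.7; python3 col2.py 180 120 side; python3 col2.py 220 120 top
```

```text
t 16.85 pos [ 0.4193 -0.1427  0.1725] xaxis elev deg 2.94 yaxis elev -2.13 phi 169.22 F [ 0.27  0.38 -3.21] T [ 0.057 -0.061  0.009] op 0.0125
R 0.1633 alpha 167.87 rxF -0.069 Tz 0.009
delta (array([ 1.1, -2. , 11.4]), np.float64(0.009), np.float64(169.22))
h [-3.29 -1.54] bar elev 4.69
side mod60 48.43 0.979
[(47.9, 160), (107.6, 154), (228.7, 170), (289.1, 152), (348.8, 149)]
top mod60 48.34 0.982
[(47.9, 98), (108.4, 94), (229.1, 96), (288.4, 94), (347.9, 90)]
```

Call:
servo_tool(targets="0.5 -1 6 0.01; 0.5 -1 6 0.004; 0 0 0 0")

```text
time: 17.32
tool_pos: [0.4172, -0.1428, 0.1597]
tool_rot: [-3.104, -0.051, 2.938]
contact_force: [0.3, -0.0, -3.3]
opening: 0.0126
```

```bash
python3 st.py .4174 -.1438 .1604 168.4; python3 look.py b1 "(.52,-.166,.158)" 45; python3 - <<'E'
from cell import cams,telemetry
from h import *
s=telemetry.observe(); M=Rot.from_euler("xyz",s["tool_rot"]).as_matrix()
g=s["tool_pos"]-.005*M[:,2]; a=np.arctan2(M[1,0],M[0,0]); e=np.radians(4.7)
b=-np.array([np.cos(a)*np.cos(e),np.sin(a)*np.cos(e),np.sin(e)])
for n,(x,y) in(("side",(0,0)),("top",(0,0))):
    p=cams.read_camera(n); print(n,proj(p,[g+.1*b,g+.07*b,g+.04*b]), "mouth",proj(p,[.579+.052*np.cos(np.radians(168.4)),-.177+.052*np.sin(np.radians(168.4)),.158]), "tip",g+.1*b)
E
```

```text
t 17.32 pos [ 0.4172 -0.1428  0.1597] xaxis elev deg 2.94 yaxis elev -2.14 phi 168.32 F [ 0.28 -0.03 -3.26] T [ 0.002 -0.109  0.02 ] op 0.0126
R 0.1654 alpha 168.07 rxF -0.004 Tz 0.02
delta (array([-0.3, -1. , -0.7]), np.float64(-0.001), np.float64(168.32))
h [-3.31 -1.5 ] bar elev 4.69
side origin 352 235 scale 8.666666666666666
top origin 397 195 scale 8.666666666666666
side [[393.68286932 269.88434773]
 [376.89262756 277.02547624]
 [359.38257719 284.47274959]] mouth [[401.40620953 266.30285047]] tip [ 0.51542705 -0.16300653  0.15692688]
top [[441.03481623 230.75282095]
 [438.61586147 245.81012555]
 [436.16869962 261.04301125]] mouth [[442.81760286 224.25564582]] tip [ 0.51542705 -0.16300653  0.15692688]
```

View pics/top_b1.png

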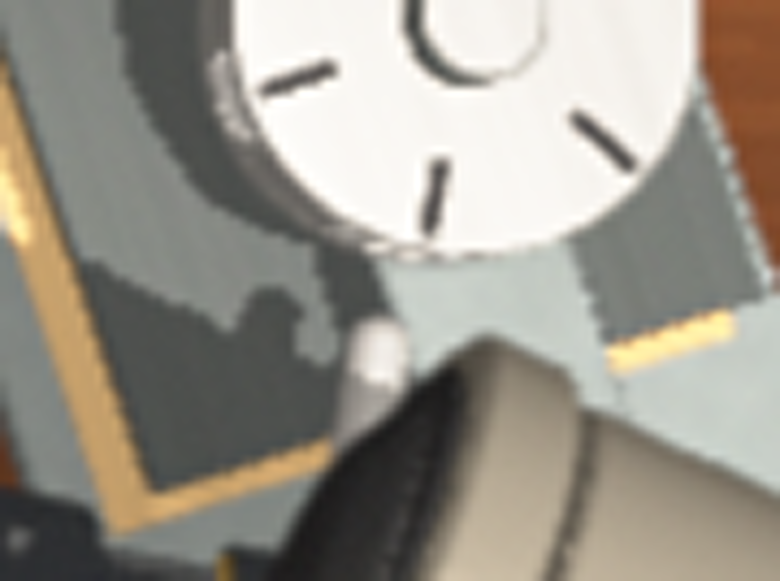

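View pics/side_b1.png

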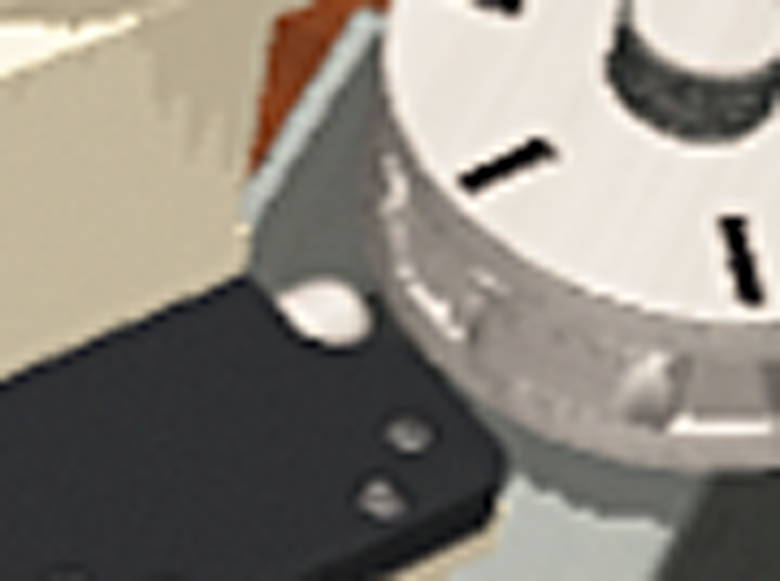

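Call:
servo_tool(targets="-4 -0.8 -0.3 0; -4 -0.7 -0.4 0; -4 0 0 0; -4 0 0 0; -4 0 0 0; 0 0 0 0")

```text
time: 18.27
tool_pos: [0.4389, -0.1493, 0.1603]
tool_rot: [-3.104, -0.049, 2.938]
contact_force: [-0.2, 0.2, -3.0]
opening: 0.0125
```

```bash
python3 st.py .4566 -.1519 .1604 168.4;python3 look.py b2 "(.52,-.166,.158)" 45
```

```text
t 18.27 pos [ 0.4389 -0.1493  0.1603] xaxis elev deg 2.81 yaxis elev -2.17 phi 168.33 F [-0.22  0.21 -3.02] T [ 0.006 -0.123 -0.004] op 0.0125
R 0.1428 alpha 168.81 rxF -0.024 Tz -0.004
delta (array([-17.9,   1. ,  -1. ]), np.float64(-0.001), np.float64(168.33))
h [-3.19 -1.56] bar elev 4.56
side origin 352 235 scale 8.666666666666666
top origin 397 195 scale 8.666666666666666
```

View pics/top_b2.png

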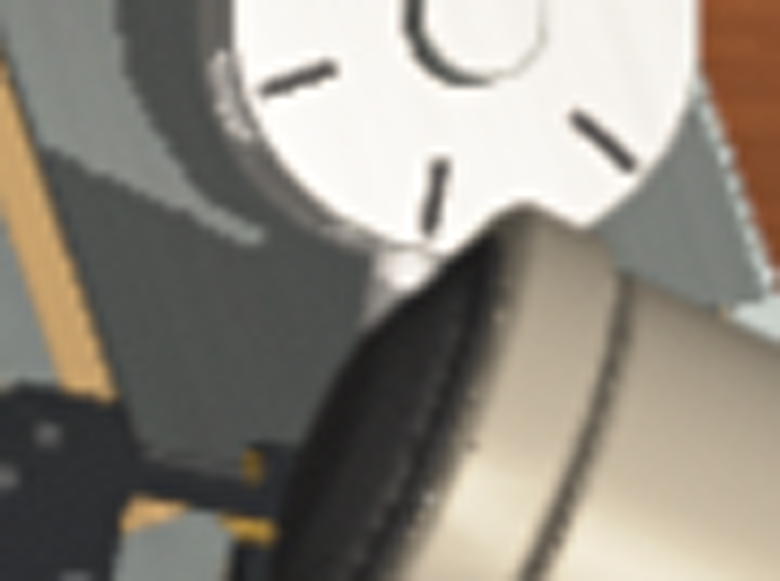

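Call:
servo_tool(targets="-4 0.3 -0.3 0; -4 0.3 -0.3 0; -4 0.2 -0.2 0; -4 0 0 0; 0 0 0 0")

```text
time: 19.0
tool_pos: [0.4555, -0.1518, 0.1603]
tool_rot: [-3.104, -0.049, 2.938]
contact_force: [0.5, -0.4, -3.5]
opening: 0.0125
```

```bash
python3 st.py .4566 -.1519 .1604 168.4
```

```text
t 19.0 pos [ 0.4555 -0.1518  0.1603] xaxis elev deg 2.82 yaxis elev -2.17 phi 168.32 F [ 0.5  -0.38 -3.53] T [-0.003 -0.028 -0.002] op 0.0125
R 0.126 alpha 168.45 rxF 0.034 Tz -0.002
delta (array([-1.1,  0.1, -0.1]), np.float64(-0.001), np.float64(168.32))
h [-3.2  -1.55] bar elev 4.57
```

Call:
servo_tool(targets="-2 0 0 0; -0.6 14 0 0.09; -0.6 14 0 0.1")

```text
time: 19.38
tool_pos: [0.4645, -0.1291, 0.1592]
tool_rot: [-3.088, -0.041, 2.739]
contact_force: [-5.5, -14.6, -2.7]
opening: 0.0124
```

```bash
cat >> st.py <<'E'
print("MOMENT",round(float(r[0]*F[1]-r[1]*F[0]+s["torque"][2]),3))
E
python3 st.py; python3 col2.py 180 120 side
```

```text
t 19.38 pos [ 0.4645 -0.1291  0.1592] xaxis elev deg 2.33 yaxis elev -3.09 phi 156.93 F [ -5.47 -14.65  -2.73] T [-2.249  0.737 -0.868] op 0.0124
R 0.1241 alpha 157.29 rxF 1.939 Tz -0.868
h [-3.35 -1.93] bar elev 4.08
MOMENT 1.071
side mod60 46.53 0.98
[(46.3, 161), (105.9, 150), (226.7, 171), (287.1, 151), (346.7, 147)]
```

Call:
servo_tool(targets="-0.6 13 -0.3 0.11; -0.6 13 -0.3 0.11; -0.6 13 -0.3 0.11")

```text
time: 19.8
tool_pos: [0.4819, -0.1001, 0.1576]
tool_rot: [-3.065, -0.021, 2.39]
contact_force: [-6.4, -4.8, 0.8]
opening: 0.0123
```

```bash
python3 st.py; python3 col2.py 180 100 side; python3 st.py | tail -1
```

```text
t 19.8 pos [ 0.4819 -0.1001  0.1576] xaxis elev deg 1.23 yaxis elev -4.39 phi 136.96 F [-6.41 -4.76  0.82] T [-0.808  0.791 -0.103] op 0.0123
R 0.1239 alpha 141.64 rxF 0.955 Tz -0.103
h [-3.89 -2.37] bar elev 2.98
MOMENT 0.852
side mod60 31.71 0.98
[(31.4, 155), (90.9, 145), (211.7, 168), (272.4, 154), (332.1, 150)]
MOMENT 0.571
```

Call:
servo_tool(targets="-0.6 13 -0.4 0.11; -0.6 13 -0.4 0.11; -0.6 13 -0.4 0.11")

```text
time: 20.23
tool_pos: [0.5086, -0.0754, 0.1551]
tool_rot: [-3.052, -0.001, 2.05]
contact_force: [-5.8, 0.8, 2.2]
opening: 0.0126
```

```bash
python3 st.py; python3 col2.py 180 80 side; python3 st.py | tail -1
```

```text
t 20.23 pos [ 0.5086 -0.0754  0.1551] xaxis elev deg 0.04 yaxis elev -5.11 phi 117.47 F [-5.79  0.81  2.23] T [0.108 0.704 0.284] op 0.0126
R 0.1236 alpha 124.69 rxF 0.532 Tz 0.284
h [-4.55 -2.32] bar elev 1.79
MOMENT 0.816
side mod60 15.47 0.98
[(15.6, 154), (74.7, 148), (195.2, 160), (256.0, 161), (316.0, 159)]
MOMENT 0.327
```

Call:
servo_tool(targets="-0.3 14 -0.4 0.08; -0.3 14 -0.4 0.08")

```text
time: 20.52
tool_pos: [0.5313, -0.0629, 0.1529]
tool_rot: [-3.045, 0.01, 1.883]
contact_force: [-9.6, -2.6, 3.0]
opening: 0.0124
```

```bash
python3 st.py; python3 col2.py 180 70 side; python3 st.py | tail -1
```

```text
t 20.52 pos [ 0.5313 -0.0629  0.1529] xaxis elev deg -0.57 yaxis elev -5.55 phi 107.92 F [-9.59 -2.56  3.04] T [-0.647  1.213 -0.361] op 0.0124
R 0.1237 alpha 112.66 rxF 1.216 Tz -0.361
h [-5.1  -2.25] bar elev 1.18
MOMENT 0.855
side mod60 3.45 0.981
[(3.4, 151), (62.9, 147), (183.1, 166), (243.7, 159), (304.1, 149), (359.4, 21)]
MOMENT 0.449
```

Call:
servo_tool(targets="-0.3 14 -0.6 0.09; -0.3 14 -0.6 0.1")

```text
time: 20.82
tool_pos: [0.5547, -0.0556, 0.1504]
tool_rot: [-3.036, 0.026, 1.687]
contact_force: [-8.5, -1.5, 2.2]
opening: 0.0126
```

```bash
python3 st.py; python3 col2.py 180 55 side; python3 st.py | tail -1
```

```text
t 20.82 pos [ 0.5547 -0.0556  0.1504] xaxis elev deg -1.51 yaxis elev -6.04 phi 96.64 F [-8.48 -1.46  2.21] T [-0.562  1.245 -0.314] op 0.0126
R 0.1238 alpha 101.31 rxF 1.065 Tz -0.314
h [-5.82 -2.19] bar elev 0.24
MOMENT 0.751
side mod60 52.19 0.981
[(51.6, 147), (232.2, 166), (292.6, 145), (352.3, 145)]
MOMENT 0.35
```

Call:
servo_tool(targets="-0.3 14 -2 0.1; -0.3 14 -2 0.1")

```text
time: 21.12
tool_pos: [0.579, -0.0531, 0.1498]
tool_rot: [-3.03, 0.046, 1.48]
contact_force: [-9.5, 1.1, -0.5]
opening: 0.0123
```

```bash
cat >> st.py <<'E'
rw=r-.16*M[:2,2]; print("MOMcorr",round(float(rw[0]*F[1]-rw[1]*F[0]+s["torque"][2]),3))
E
python3 st.py; python3 col2.py 180 45 side; python3 st.py | tail -1
```

```text
t 21.12 pos [ 0.579  -0.0531  0.1498] xaxis elev deg -2.62 yaxis elev -6.38 phi 84.8 F [-9.47  1.08 -0.55] T [-0.08   1.318 -0.272] op 0.0123
R 0.1239 alpha 89.98 rxF 1.174 Tz -0.272
h [-6.59 -2.03] bar elev -0.87
MOMENT 0.901
MOMcorr 0.975
side mod60 41.45 0.981
[(40.9, 154), (221.3, 164), (281.7, 152), (341.8, 145)]
MOMcorr 0.453
```

Call:
servo_tool(targets="-0.3 14 -2 0.1; -0.3 14 -2 0.1")

```text
time: 21.42
tool_pos: [0.6027, -0.0557, 0.1489]
tool_rot: [-3.027, 0.068, 1.275]
contact_force: [-9.7, 4.0, 0.2]
opening: 0.0127
```

```bash
python3 st.py; python3 col2.py 180 35 side; python3 st.py | tail -1
```

```text
t 21.43 pos [ 0.6027 -0.0557  0.1489] xaxis elev deg -3.87 yaxis elev -6.57 phi 73.04 F [-9.68  4.03  0.24] T [ 0.404  1.508 -0.157] op 0.0127
R 0.1236 alpha 78.94 rxF 1.27 Tz -0.157
h [-7.42 -1.78] bar elev -2.12
MOMENT 1.113
MOMcorr 1.244
side mod60 31.36 0.981
[(30.9, 150), (210.9, 165), (271.9, 150), (331.6, 149)]
MOMcorr 0.753
```

Call:
servo_tool(targets="-0.3 14 -2 0.1")

```text
time: 21.6
tool_pos: [0.6144, -0.0587, 0.1483]
tool_rot: [-3.026, 0.079, 1.171]
contact_force: [-11.2, 4.5, -0.7]
opening: 0.0124
```

```bash
python3 st.py; python3 col2.py 180 35 side; python3 st.py | tail -2; python3 look.py c1 "(.58,-.12,.15)" 75
```

```text
t 21.6 pos [ 0.6144 -0.0587  0.1483] xaxis elev deg -4.52 yaxis elev -6.58 phi 67.07 F [-11.16   4.46  -0.66] T [ 0.61   1.657 -0.241] op 0.0124
R 0.1235 alpha 73.32 rxF 1.478 Tz -0.241
h [-7.83 -1.6 ] bar elev -2.77
MOMENT 1.237
MOMcorr 1.383
side mod60 26.19 0.981
[(25.8, 147), (206.0, 163), (266.6, 151), (326.4, 144)]
MOMENT 0.716
MOMcorr 0.887
side origin 324 179 scale 5.2
top origin 342 142 scale 5.2
```

View pics/side_c1.png

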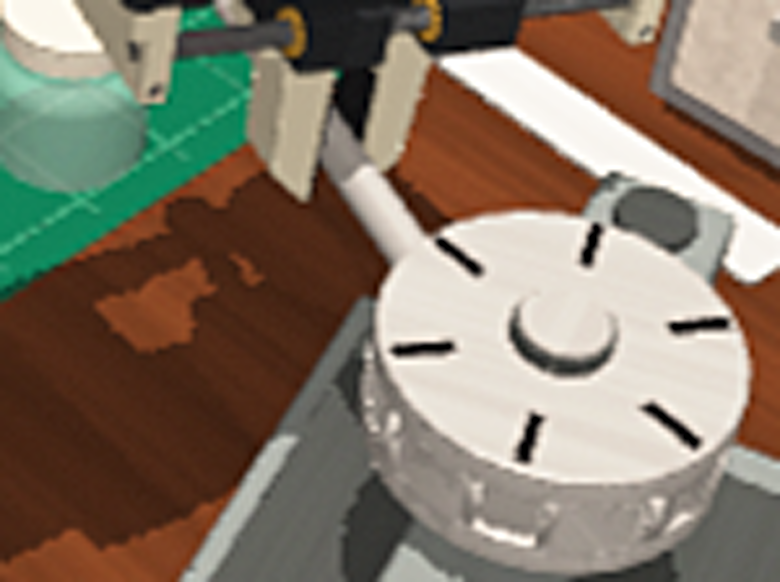

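Call:
servo_tool(targets="0 -9 -0.3 -0.11; -0.3 -9.5 -0.3 -0.11; -0.3 -9.5 -0.3 -0.11; 0 0 0 0")

```text
time: 22.25
tool_pos: [0.5876, -0.0511, 0.1512]
tool_rot: [-3.007, 0.034, 1.516]
contact_force: [-0.6, -1.0, -1.9]
opening: 0.0123
```

```bash
python3 st.py .5872 -.0538 .153 86.2; python3 col2.py 180 45 side
```

```text
t 22.25 pos [ 0.5876 -0.0511  0.1512] xaxis elev deg -1.96 yaxis elev -7.72 phi 86.86 F [-0.58 -0.99 -1.95] T [-0.123 -0.053 -0.001] op 0.0123
R 0.1262 alpha 86.1 rxF 0.065 Tz -0.001
delta (array([-2.7, -0.5, -1.6]), np.float64(0.011), np.float64(86.86))
h [-7.82 -1.53] bar elev -0.21
MOMENT 0.064
MOMcorr 0.045
side mod60 25.29 0.982
[(24.9, 153), (205.0, 161), (265.6, 152), (325.6, 144)]
```

Call:
servo_tool(targets="6 0 -0.8 0.01; 10 0 -0.4 0; 14 0 0 0; 14 0 0 0; 10 0 0 0; 0 0 0 0")

```text
time: 23.05
tool_pos: [0.593, 0.0076, 0.1498]
tool_rot: [-3.008, 0.036, 1.502]
contact_force: [1.5, -0.4, -2.8]
opening: 0.0124
```

```bash
python3 st.py .4593 .1984 .0403 195.7; python3 col2.py 180 45 side; python3 look.py d1 "(.55,0.02,.15)" 100
```

```text
t 23.05 pos [0.593  0.0076 0.1498] xaxis elev deg -2.03 yaxis elev -7.64 phi 86.08 F [ 1.5 -0.4 -2.8] T [-0.127 -0.109 -0.066] op 0.0124
R 0.1851 alpha 85.67 rxF -0.282 Tz -0.066
delta (array([ 185. , -131.4,  121.5]), np.float64(-1.913), np.float64(86.08))
h [-7.76 -1.51] bar elev -0.28
MOMENT -0.348
MOMcorr -0.363
side mod60 25.28 0.982
[(24.9, 152), (205.0, 159), (265.6, 150), (325.6, 142)]
side origin 224 124 scale 3.9
top origin 247 138 scale 3.9
```

View pics/side_d1.png

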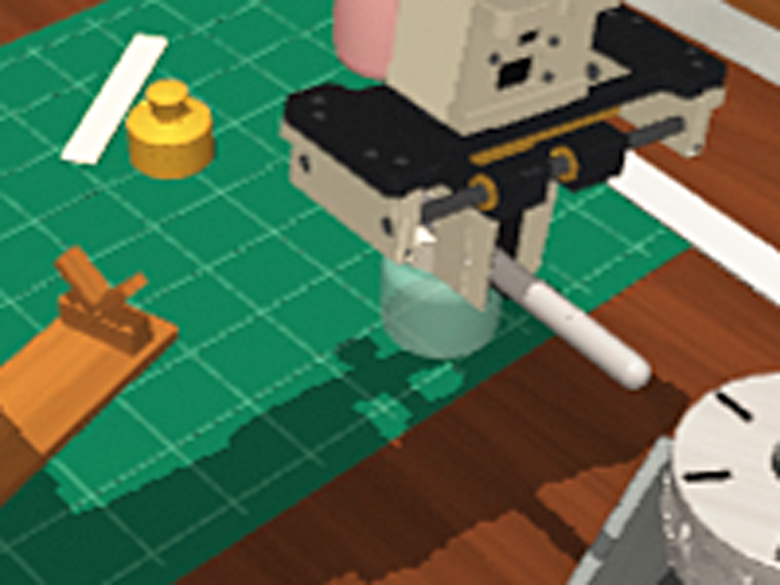

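Call:
servo_tool(targets="36 -29 -4 0; 36 -29 -4 0; 36 -29 0 0; 36 -29 0 0; 30 -24 0 0; 0 0 0 -0.17; 0 0 0 -0.18; 0 0 0 -0.18; 0 0 0 -0.18; 0 0 0 -0.18; 0 0 0 -0.18; 0 0 0 -0.18; 0 0 0 -0.18; 0 0 0 -0.18; 0 0 0 -0.18; 0 0 0 0")

```text
time: 25.2
tool_pos: [0.4683, 0.1873, 0.1733]
tool_rot: [-3.14, -0.13, -2.952]
contact_force: [1.5, -0.1, -2.9]
opening: 0.0124
```

```bash
python3 st.py .4593 .1984 .16 195.7
```

```text
t 25.2 pos [0.4683 0.1873 0.1733] xaxis elev deg 7.44 yaxis elev -0.08 phi 190.88 F [ 1.46 -0.05 -2.87] T [ 0.085 -0.109  0.021] op 0.0124
R 0.3807 alpha 106.91 rxF -0.525 Tz 0.021
delta (array([ 4.9, 12.6, 14.1]), np.float64(-0.084), np.float64(-169.12))
h [-7.29 -1.48] bar elev 9.19
MOMENT -0.504
MOMcorr -0.511
```

Call:
servo_tool(targets="2 6 10 -0.04; 2 6 10 -0.04; 0 0 0 0")

```text
time: 25.58
tool_pos: [0.4584, 0.198, 0.1523]
tool_rot: [3.133, -0.13, -2.873]
contact_force: [-0.0, 0.7, -2.8]
opening: 0.0128
```

```bash
python3 st.py .4593 .1984 .075 195.7;  python3 look.py e1 "(.46,0.2,.1)" 75
```

```text
t 25.57 pos [0.4584 0.198  0.1523] xaxis elev deg 7.47 yaxis elev 0.51 phi 195.41 F [-0.03  0.65 -2.85] T [ 0.085 -0.136 -0.064] op 0.0128
R 0.3939 alpha 107.83 rxF -0.067 Tz -0.064
delta (array([-11. ,  -0.5,  76.6]), np.float64(-0.005), np.float64(-164.59))
h [-7.33 -1.49] bar elev 9.22
MOMENT -0.131
MOMcorr -0.117
side origin 149 136 scale 5.2
top origin 183 202 scale 5.2
```

View pics/side_e1.png

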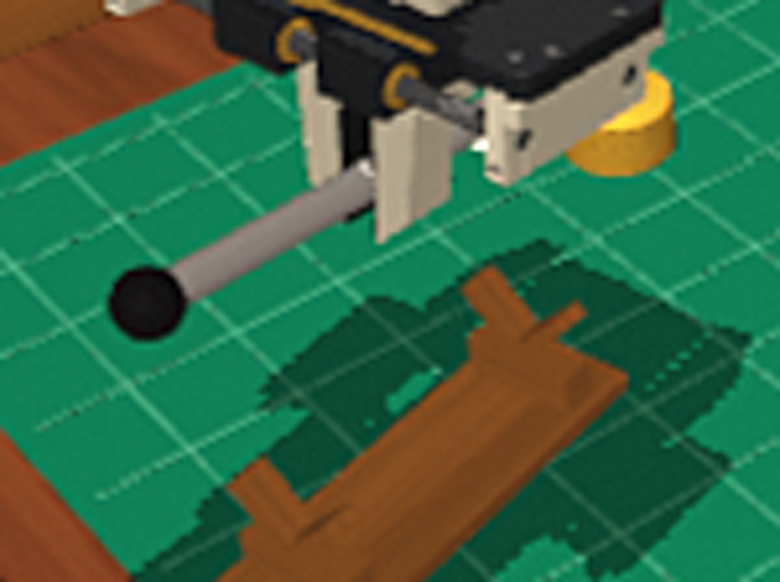

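View pics/top_e1.png

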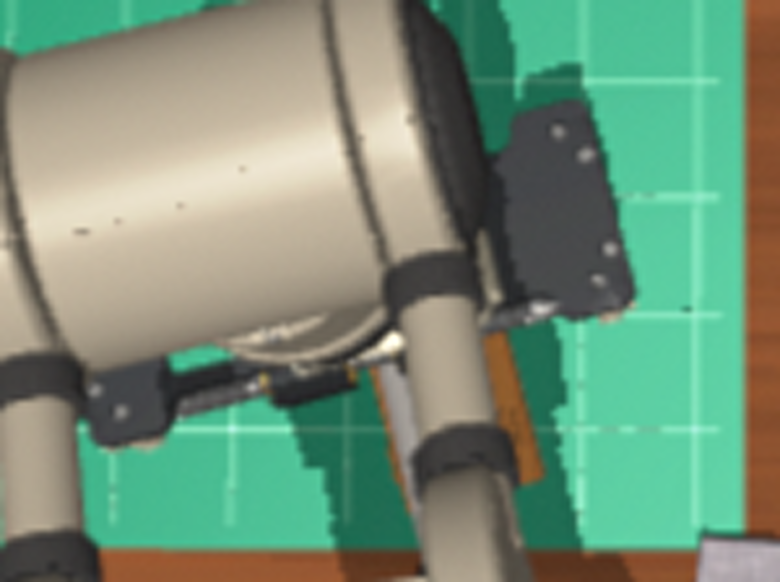

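```bash
python3 - <<'E'
from cell import cams,telemetry
from h import *
s=telemetry.observe(); M=Rot.from_euler("xyz",s["tool_rot"]).as_matrix()
g=s["tool_pos"]-.005*M[:,2]; a=np.arctan2(M[1,0],M[0,0])
p=cams.read_camera("side")
for e in(3,5,7,9.2,11):
  for L in (.101,.105,.109):
    er=np.radians(e); b=np.array([np.cos(a)*np.cos(er),np.sin(a)*np.cos(er),np.sin(er)])
    print(e,L,proj(p,g+L*b).round(1))
b=cams.cut_out(p,"bar"); print([(x["score"],x["extent"]) for x in b[:2]])
im=p["color"][180:210,165:190].astype(int); m=(im.max(2)<50); ys,xs=np.nonzero(m); print("ball blob",xs.mean()+165,ys.mean()+180,len(xs))
E
```

```text
3 0.101 [[180.  197.2]]
3 0.105 [[178.2 198.4]]
3 0.109 [[176.4 199.7]]
5 0.101 [[179.7 195.5]]
5 0.105 [[177.9 196.7]]
5 0.109 [[176.  197.8]]
7 0.101 [[179.5 193.8]]
7 0.105 [[177.6 194.9]]
7 0.109 [[175.8 196. ]]
9.2 0.101 [[179.3 191.8]]
9.2 0.105 [[177.4 192.8]]
9.2 0.109 [[175.6 193.9]]
11 0.101 [[179.2 190.2]]
11 0.105 [[177.3 191.1]]
11 0.109 [[175.4 192.1]]
[(0.83, [197.8, 183.2, 49.3, 32.1])]
ball blob 177.3846153846154 193.42307692307693 156
```

Call:
servo_tool(targets="-5 0 30 0; -6 0 30 0; 0 -0.3 15 0; 0 0 0 0")

```text
time: 26.28
tool_pos: [0.4634, 0.1986, 0.0775]
tool_rot: [3.133, -0.122, -2.876]
contact_force: [0.2, -0.6, -2.9]
opening: 0.0123
```

```bash
python3 st.py .4593 .1984 .0535 195.7;  python3 look.py e2 "(.46,0.2,.06)" 60
```

```text
t 26.27 pos [0.4634 0.1986 0.0775] xaxis elev deg 6.99 yaxis elev 0.47 phi 195.24 F [ 0.17 -0.6  -2.94] T [ 0.1   -0.124 -0.048] op 0.0123
R 0.393 alpha 107.11 rxF 0.006 Tz -0.048
delta (array([ 1. ,  0.6, 24.4]), np.float64(-0.008), np.float64(-164.76))
h [-6.87 -1.38] bar elev 8.74
MOMENT -0.042
MOMcorr -0.054
side origin 167 163 scale 6.5
top origin 200 213 scale 6.5
```

View pics/side_e2.png

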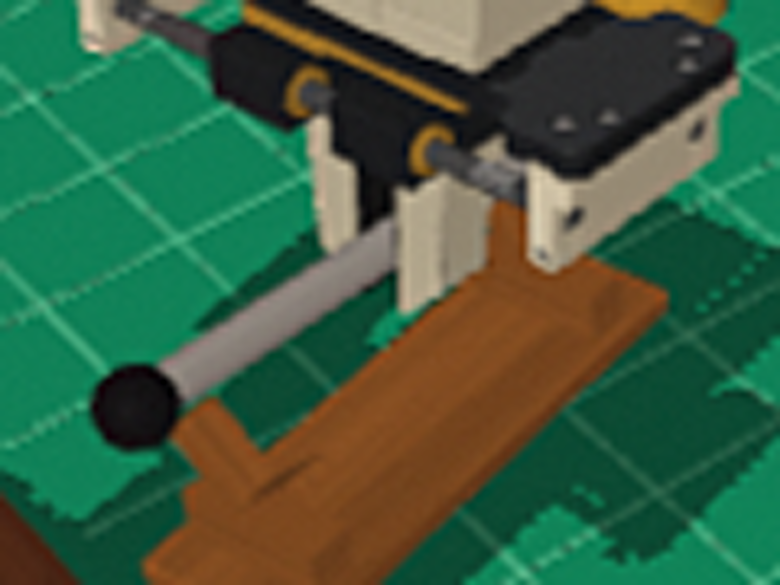

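Call:
servo_tool(targets="0.5 0.4 10 -0.008; 0 0.2 9 0; 0 0 3 0; 0 0 0 0")

```text
time: 26.88
tool_pos: [0.462, 0.1991, 0.0571]
tool_rot: [3.132, -0.116, -2.867]
contact_force: [0.8, -0.4, -2.8]
opening: 0.0126
```

```bash
python3 st.py .4593 .1984 .0403 195.7
```

```text
t 26.88 pos [0.462  0.1991 0.0571] xaxis elev deg 6.64 yaxis elev 0.52 phi 195.74 F [ 0.84 -0.42 -2.76] T [ 0.052 -0.146 -0.024] op 0.0126
R 0.3939 alpha 107.28 rxF -0.267 Tz -0.024
delta (array([ 0.8, -0.1, 17. ]), np.float64(0.001), np.float64(-164.26))
h [-6.53 -1.3 ] bar elev 8.39
MOMENT -0.29
MOMcorr -0.301
```

Call:
servo_tool(targets="0 0 2 0; 0.2 0 2.5 0; 0.2 0 2.5 0; 0.2 0 2.5 0; 0 0 0 0", squeeze=8)

```text
time: 27.5
tool_pos: [0.4606, 0.1988, 0.0475]
tool_rot: [3.132, -0.115, -2.867]
contact_force: [0.7, 0.4, -3.5]
opening: 0.0136
```

```bash
python3 st.py .4593 .1984 .0403 195.7
```

```text
t 27.5 pos [0.4606 0.1988 0.0475] xaxis elev deg 6.58 yaxis elev 0.52 phi 195.74 F [ 0.71  0.37 -3.49] T [ 0.066 -0.153  0.025] op 0.0136
R 0.394 alpha 107.49 rxF -0.311 Tz 0.025
delta (array([ 0.5, -0.1,  7.3]), np.float64(0.001), np.float64(-164.26))
h [-6.48 -1.28] bar elev 8.33
MOMENT -0.286
MOMcorr -0.282
```

Call:
servo_tool(targets="0 0 2.5 0; 0.2 0 2.5 0; 0 0 0 0")

```text
time: 27.88
tool_pos: [0.4599, 0.1987, 0.0423]
tool_rot: [3.132, -0.115, -2.867]
contact_force: [-0.6, 0.4, -2.3]
opening: 0.0134
```

```bash
python3 st.py .4593 .1984 .0403 195.7;python3 look.py e3 "(.46,0.2,.06)" 60
```

```text
t 27.88 pos [0.4599 0.1987 0.0423] xaxis elev deg 6.57 yaxis elev 0.52 phi 195.73 F [-0.63  0.44 -2.27] T [ 0.063 -0.112  0.031] op 0.0134
R 0.3941 alpha 107.59 rxF 0.183 Tz 0.031
delta (array([ 0.4, -0.1,  2. ]), np.float64(0.001), np.float64(-164.27))
h [-6.47 -1.28] bar elev 8.32
MOMENT 0.214
MOMcorr 0.224
side origin 167 163 scale 6.5
top origin 200 213 scale 6.5
```

View pics/side_e3.png

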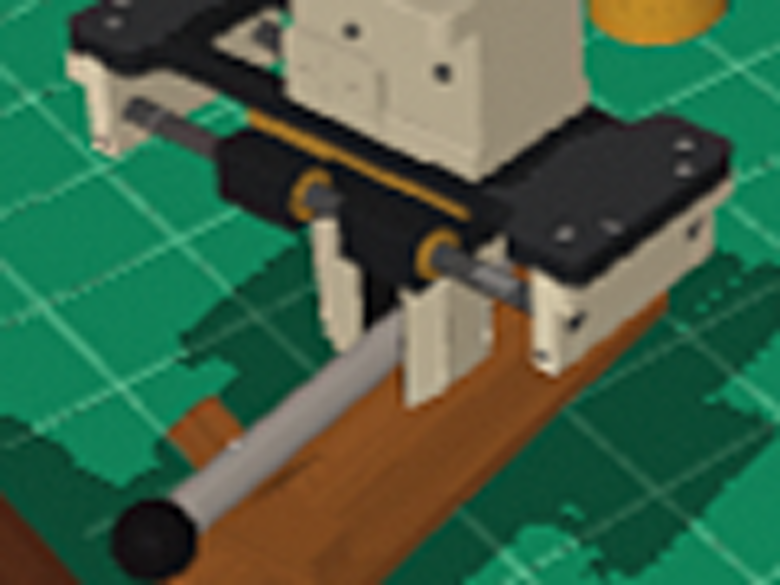

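Call:
servo_tool(targets="0.2 0 2 0; 0.2 0 1 0; 0 0 0 0")

```text
time: 28.35
tool_pos: [0.4599, 0.1986, 0.0407]
tool_rot: [3.133, -0.112, -2.867]
contact_force: [-0.2, 0.2, -3.8]
opening: 0.0133
```

```bash
python3 st.py .4593 .1984 .0403 195.7;python3 - <<'E'
from cell import cams
p=cams.read_camera("side"); im=p["color"][232:262,178:203].astype(int); m=(im.max(2)<50)
import numpy as np
ys,xs=np.nonzero(m); print(xs.mean()+178,ys.mean()+232,len(xs))
E
```

```text
t 28.35 pos [0.4599 0.1986 0.0407] xaxis elev deg 6.44 yaxis elev 0.51 phi 195.75 F [-0.17  0.22 -3.79] T [ 0.14  -0.097  0.038] op 0.0133
R 0.394 alpha 107.59 rxF 0.039 Tz 0.038
delta (array([ 0.6, -0. ,  0.5]), np.float64(0.001), np.float64(-164.25))
h [-6.34 -1.26] bar elev 8.19
MOMENT 0.077
MOMcorr 0.082
190.6818181818182 247.18939393939394 132
```

Call:
servo_tool(targets="0.3 0 1 0; 0 0 0 0")

```text
time: 28.65
tool_pos: [0.46, 0.1986, 0.0406]
tool_rot: [3.133, -0.111, -2.867]
contact_force: [-1.4, -0.5, -1.1]
opening: 0.0135
```

Call:
servo_tool(targets="0 0 0 0; 0 0 0 0; 0 0 0 0; 0 0 0 0", hand=0.6)

```text
time: 29.15
tool_pos: [0.4602, 0.1987, 0.0403]
tool_rot: [3.133, -0.111, -2.867]
contact_force: [0.5, 0.5, -0.4]
opening: 0.0491
```

```bash
python3 st.py .4593 .1984 .0403 195.7;python3 look.py e4 "(.46,0.2,.06)" 60
```

```text
t 29.15 pos [0.4602 0.1987 0.0403] xaxis elev deg 6.35 yaxis elev 0.51 phi 195.74 F [ 0.51  0.53 -0.41] T [0.09  0.008 0.043] op 0.0491
R 0.394 alpha 107.55 rxF -0.256 Tz 0.043
delta (array([ 0.9, -0.1,  0.1]), np.float64(0.001), np.float64(-164.26))
h [-6.25 -1.23] bar elev 8.1
MOMENT -0.213
MOMcorr -0.206
side origin 167 163 scale 6.5
top origin 200 213 scale 6.5
```

View pics/side_e4.png

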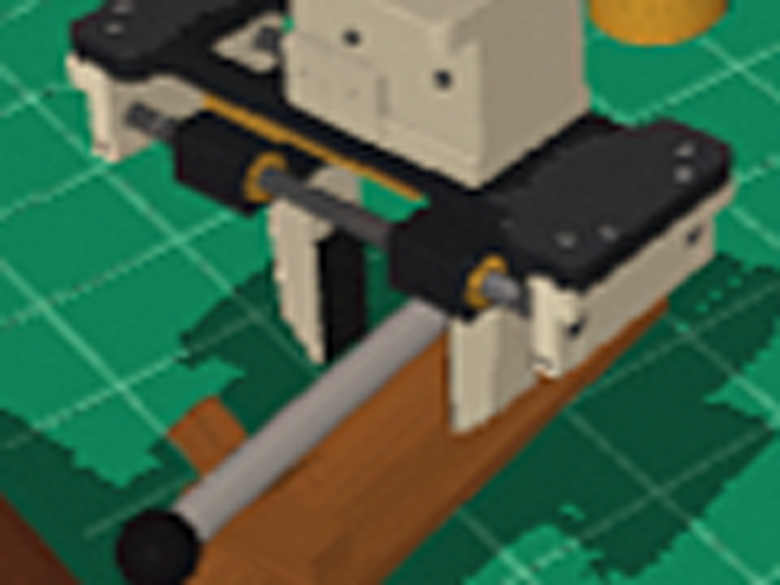

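Call:
servo_tool(targets="0 0 -15 0; 0 0 -30 0; 0 0 -35 0; 0 0 -35 0; 30 0 -20 0; 40 0 0 0; 40 0 0 0; 40 0 0 0; 0 0 0 0")

```text
time: 30.38
tool_pos: [0.3294, 0.1604, 0.2036]
tool_rot: [3.133, -0.101, -2.867]
contact_force: [0.2, 0.2, 0.5]
opening: 0.0551
```

```bash
python3 st.py; python3 col2.py 0 359 top side; python3 - <<'E'
from cell import cams
from h import *
import cv2
for n in("side","top"):
    p=cams.read_camera(n); cv2.imwrite(f"pics/{n}_f.png",p["color"][:,:,::-1])
    c=p["color"][:,:,::-1]
    r=c[140:290,160:400] if n=="side" else c[140:330,190:350]
    cv2.imwrite(f"pics/{n}_fz.png",cv2.resize(r,None,fx=3,fy=3,interpolation=cv2.INTER_CUBIC))
    for q in("paste_jar","weight","bar"):
        d=cams.cut_out(p,q); print(n,q,[(round(x["score"],2),[round(float(e)) for e in x["extent"]]) for x in d[:1]])
E
```

```text
t 30.38 pos [0.3294 0.1604 0.2036] xaxis elev deg 5.77 yaxis elev 0.49 phi 195.73 F [0.19 0.21 0.53] T [ 0.034 -0.054  0.002] op 0.0551
R 0.4197 alpha 126.49 rxF -0.115 Tz 0.002
h [-5.69 -1.09] bar elev 7.52
MOMENT -0.113
MOMcorr -0.111
top mod60 25.05 0.982
[(24.4, 96), (84.7, 93), (145.3, 91), (205.7, 84), (265.6, 97), (324.7, 98)]
side mod60 24.98 0.98
[(24.9, 150), (84.4, 140), (144.4, 147), (205.0, 157), (265.6, 148), (325.6, 140)]
side paste_jar []
side weight [(0.97, [268, 158, 21, 20])]
side bar [(0.94, [226, 220, 79, 66])]
top paste_jar [(0.58, [304, 164, 28, 30])]
top weight [(0.85, [204, 172, 25, 27])]
top bar [(0.56, [260, 259, 29, 90])]
```

View pics/side_f.png

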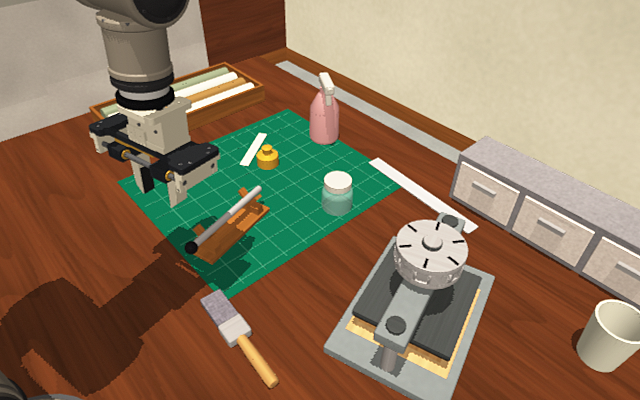

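View pics/top_f.png

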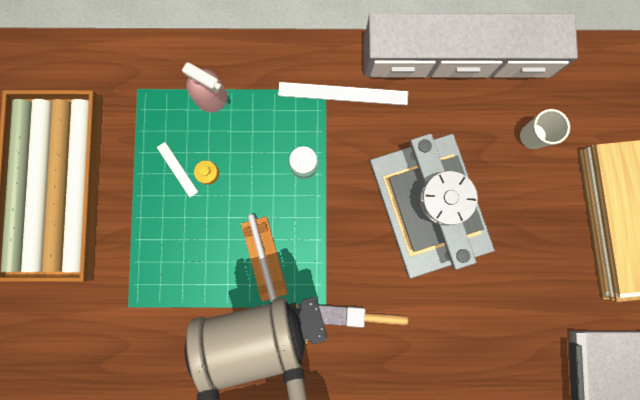

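```bash
python3 - <<'E'
import cv2,numpy as np
a=cv2.imread("pics/side0.png"); b=cv2.imread("pics/side_f.png")
v=np.hstack([cv2.resize(x[170:265,180:280],None,fx=4,fy=4,interpolation=cv2.INTER_CUBIC) for x in(a,b)]); cv2.imwrite("pics/cmp.png",v)
E
```

```text
(no output)
```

View pics/cmp.png

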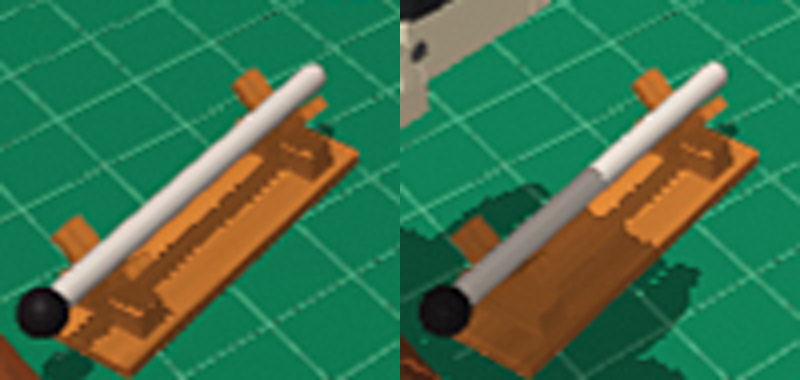

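The bar lies in both notches as it did at the start: the ball is at crop (43,313) before and (445−400=45,311) now, and the tip at (315,72) before and (317,70) now. I'm handing in.

```bash
python3 - <<'E'
from cell import robot,telemetry
print(robot.hand_in()); print(telemetry.observe()["time"])
E
```

```text
the job is handed in; nothing more can be done
None
the job is handed in; nothing more can be done
```

I screwed the press down onto the packet with the bar, laid the bar back in its rest, let go and handed in at about 31 s. The bar went into one hole for about 72° of turn and the next hole for about 84°. That is 156° (2.72 rad) clockwise, read from the collar lines in both cameras.

- **Nip:** Turning free, the collar took about 0.75–0.86 N m (one 1.07 N m reading came as the second stroke took up slack). The moment began to rise at about 2.3 rad of turn. At the last step it was 1.38 N m corrected for tool tilt, or 1.24 N m uncorrected. That means about 100 N or about 77 N of nip, both inside 60–150 N. The two values disagree because the tool had tilted 6–8° during the loaded turning. The nip itself was not measured directly.
- **Depth:** By the arm's position the bar was about 25–28 mm deep in both holes. It leaned about 12–14° in the first hole, more than the stated clearance should allow; I did not explain the difference.
- **Bar:** The tilt also left the bar about 8° off level when it came back. I levelled it by letting it pivot in a light grip on the notches. In the last pictures its ball and tip are within about 1 pixel of where they started.
- **Jar and weight:** In the top view both are within 1 pixel of their starting places. The network missed the jar in the last side picture, though it is plainly visible there in the same place.
- **Collar:** It stayed where I left it after the bar came out. The arm is clear and touching nothing.

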